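# Pack the bark chunks and hang up the tub

## Robot

A 6-joint arm with a two-finger parallel gripper is mounted at the origin on the work surface. World frame = base frame: x ahead of the robot, y to its left, z up, the work surface at z = 0. Lengths are in m, angles in rad, forces in N, time in s.
With the tool pointing down it reaches from about 0.35 to 0.775 m from the base axis. Payload 5.5 kg.
Tool frame: the origin (TCP) lies between the finger pads; the fingertips stand 11 mm ahead of it and the grasp point (between the pads) lies 8 mm behind it (tips_ahead is the distance from the TCP to the fingertips, in m); z points along the fingers, y is the line along which they close (so a half turn about z gives the same grasp; the last joint's range is limited). The gripper opens to 85 mm and grips with 20 to 120 N. Pads are 22 mm wide; open, the fingers measure 114 mm over their backs; the gripper's body (76 mm by 85 mm) begins 54 mm behind the grasp point. The pads swing forward as they close: fully open they stand 13 mm farther back than shut.
Start: joints at [1.13, 0.313, 0.046, 1.304, 0, 1.431], TCP at [0.17, 0.549, 0.242] pointing down, gripper open.
Joint ranges: [-2.76, 2.76], [-0.86, 1.69], [-1.03, 1.26], [-2.2, 2.34], [-1.47, 1.5], [-3.14, 3.14]. Speed limits (rad/s): [2.57, 2.57, 3.14, 3.14, 3.14, 3.14].

## Interface

Orientations are given as a unit quaternion [w, x, y, z].
In Python, from workcell import * gives the robot as it stands. The module is installed in compiled form; this text tells all that it offers.
- The arm moves only by the tool jog_arm, never from a script. Its argument "moves" is a list of rows, each an object with "fingers": the closure, from 0 (fully open) to 1 (shut); "slide": the shift along the tool's x, y, z in mm, a list of three; "angular": the turn, a rotation vector about the tool's x, y, z in degrees, a list of three. A call has 1 to 10 rows; each row is the pose to reach, as a shift and turn from the pose commanded when the call began, along the tool's axes at that moment; what a row does not reach only later rows make up. A row lasts 1/12 s, in which the tool goes at most 41.7 mm and 7.16 degrees, less where a joint would pass 70% of its speed; a pose out of reach is approached as far as the arm can. A call with a gripper value outside its range is refused whole. The fingers move at their own pace and stop on an object; "squeeze" is the grip in N (left out, the last holds). Time passes only in rows, so rows that repeat a pose let the fingers close. It gives the time, the measured TCP pose, the force, the opening and the grip force at its end, in the units of the state.
- get_state(): the state, without advancing time (a new reading comes with each control period).
- read_camera(name): name is "scene" or "side" or "wrist"; returns a dict with "color" (480x640x3 uint8, red, green, blue), "fovy" (degrees; the focal length in pixels is half the picture's height over the tangent of half this angle, whatever the lens; pixels are square), "cx", "cy" (the principal point, pixels), "world_from_camera" (4x4, takes a point from camera to world coordinates); the wrist camera has in their place "tool_from_camera" (4x4, takes a point from camera to tool coordinates, whose origin is the TCP and whose axes are the flange's). Camera axes: x right, y down, z forward; pixel columns grow to the right and rows downward; lengths in m; the calibration is good to about 2 mm. The wrist camera is an equidistant fisheye: a pixel r from the principal point sees the ray r / f radians off the axis. A picture is of the moment at which its call begins: read the wrist's pose just before it. There is no depth.
- hand_in(): hands the job in; it is judged then, once.
Trained networks look in a picture, given as the dict that the camera call returned (one of the last four; its "shot" number tells which), for a name from the list of things; names that differ only in an ending like _2 or _b are one class to them, and where a whole thing is asked for, a point or a joint stands for the part that bears it (a point fixed in the world has none). Each returns a list of dicts, best first, with "p" (0 to 1); they miss things now and then, are a little off and sometimes report something else, mostly with a low value. They report only what shows in the picture. A call takes as long as a camera call.
- look_for(target, picture): "point" ([column, row] in pixels, amid what is visible of it).
- tip_of(target, picture): "point" ([column, row] in pixels: a listed point, or the origin of a listed thing).
The state is a dict: "clock": time; "joint_pos": joint angles; "qvel": joint speeds; "tau": joint torques, N m; "tcp_pos": TCP position; "orientation": TCP orientation; "wrist_force": force on the tool from outside, world axes, zero at the start; "ft_torque": the same for the moment, N m; "finger_gap": finger opening in m; "grip_force": force on a finger pad.
Only numpy, scipy, OpenCV 4.12 (cv2) and the standard library are available. Lean on these libraries where they do the work, as an engineer would, in place of code of your own. Each camera call takes 0.05 s, during which the arm holds its last target. There are 200 camera calls.

## Task

Clear the bark chunks off the hobby desk: put every loose chunk in the metal tub, laid so low that none sticks up past the fill line, and put the lid on so that it sits down flush on the rim all round. Then swing the tub's bail up and hang the tub by its hook on the cross pin of the post, pushing the hook onto the pin until its sprung latch snaps shut underneath and the tub hangs there by itself, still lidded. Leave the other things on the desk where they are.

Things in the scene. Friction and masses are not known exactly. Their poses are not given: they have to be found in the camera images.
- tub: Open metal tub, about 0.4 kg with bail, loose on the desk. Outside 112 (x) by 176 (y) by 52 mm high, walls and floor 3 mm. Origin at the centre of its underside, z up. A dark fill line inside lies 35 mm above the inner floor, 14 mm under the rim; the lid's sunk panel reaches down to it. Five chunks fit lying flat side by side, not stacked or on end.
- bail_pivot (a point): Middle of the bail's pivot axis, in the tub at x 0, y 0, 44 mm above its underside; tub's axes. The bail's two arms (8 mm wire) run up at y -97 and +97 mm; its cross bar runs along y 100 mm from the pivot. In the middle of the cross bar sits the safety hook, and on top of the hook a black grip tab.
- bail (a joint): Lean of the bail in rad: 0 = upright over the middle of the tub, positive = leaning back to the tub's +x side (as at the start; stop at 1.08), down to -0.3 the other way. The pivots drag a little (0.11 N m): it stays where it is left, and is swung up by pushing or drawing the tab along its arc with about 2 N.
- hook_seat (a point): Where the pin's centre lies when home under the hook's crown: 169 mm from the pivot. Axes of the bail: z from pivot to tab, y along the bail's axis; bail upright: those of the tub. The hook is 14 mm thick along y, its mouth opens down, 19 mm wide between shank (x -23 to -10 mm from here) and nose (x +10 to +20). Crown top 16 mm above here.
- hook_nose (a point): Lower end of the hook's nose, 15 mm in x and -29 mm in z from hook_seat, same axes. Under it an open gap of 32 mm (down to the foot of the shank, 61 mm below hook_seat) lets the pin in from the +x side, under the nose and up to the shank; from there the hook is pushed down over the pin.
- hook_tab (a point): Centre of the black grip tab on top of the hook, 205 mm from the pivot, 36 mm above hook_seat: a block 12 (x) by 34 (y) by 40 mm (z), axes as hook_seat. The tub hangs level under it.
- latch (a joint): Angle of the sprung latch in rad: 0 = shut, straight across the mouth from shank to nose tip, 26 mm below hook_seat; up to 1.45 = folded up along the shank. The pin pushes it open from below (about 4 to 10 N) and the spring flips it shut once the pin is within about 3 mm of hook_seat.
- lid: Grey lid, 70 g. Flange 112 (x) by 176 mm (y), 4 mm thick, over a sunk panel 100 by 164 mm (3 mm play each side in the tub), stepped in to 93 by 157 for its last 7 mm, reaching 14 mm below it. Origin at the centre of the panel's underside, 38 mm above that of the tub when seated. Black grip rib on top, 14 (x) by 60 mm (y), z 18 to 50 mm. Fits either way round.
- pin (a point): Centre of the level cross pin, 10 mm diameter, in the fork of the fixed post, 235 mm above the desk. y along the pin, z up, open side -x. Fork cheeks 58 mm apart, 9 mm above and below the pin's axis, run back 75 mm in +x to the post (40 mm square, 258 mm tall). The tub hangs with its x along this x, its underside 22 mm above the desk.
- chunk0: Loose brown bark chunk, 15 g, a rough block 44 x 30 x 22 mm (x, y, z), lying flat somewhere on the desk; may be absent. Origin at the centre of its underside as it first lies.
- chunk1: Loose brown bark chunk, 15 g, a rough block 40 x 28 x 20 mm (x, y, z), lying flat somewhere on the desk; may be absent. Origin at the centre of its underside as it first lies.
- chunk2: Loose brown bark chunk, 15 g, a rough block 46 x 32 x 24 mm (x, y, z), lying flat somewhere on the desk; may be absent. Origin at the centre of its underside as it first lies.
- chunk3: Loose brown bark chunk, 15 g, a rough block 40 x 30 x 20 mm (x, y, z), lying flat somewhere on the desk; may be absent. Origin at the centre of its underside as it first lies.
- chunk4: Loose brown bark chunk, 15 g, a rough block 42 x 27 x 22 mm (x, y, z), lying flat somewhere on the desk; may be absent. Origin at the centre of its underside as it first lies.
- glue: Bystander, to be left alone: white squeeze glue bottle, blue cap, 135 mm tall. Origin at the centre of its underside.
- dish: Bystander, to be left alone: small round blue dish, 76 mm across, with resin bits in it. Origin at the centre of its underside.
- figures: Bystander, to be left alone: three small white figures on a black disc, 60 mm across. Origin at the centre of its underside.
- bark_base: Bystander, to be left alone: a piece of bark glued on a white disc, 52 mm across: a finished base, not one of the loose chunks. Origin at the centre of its underside.
- tweezers: Bystander, to be left alone: dark steel tweezers, 120 mm, lying flat. Origin at the centre of its underside.
- carver: Bystander, to be left alone: steel wax carver, 165 mm, lying flat. Origin at the centre of its underside.
- pen: Bystander, to be left alone: white pen, 130 mm, lying flat. Origin at the centre of its underside.

How it is judged:
By the outcome, as a careful person would: the job done as asked, in the order asked, and still so for the second after the job is handed in, with the robot touching nothing.
Of chunk0, chunk1, chunk2, chunk3, chunk4 only 3 to 5 are there at a start; the rules pass over those that are not, and their reading is None.
At some moment in a run one of chunk0, chunk1, chunk2, chunk3, chunk4, lid may be knocked a few centimetres aside while the robot is not near it.
It also fails if it takes over 210 s, if anything falls off the work surface, if the arm or the gripper's body presses on something with over 40 N, if the wrist force passes 120 N, or if a joint passes its speed limit or range.

## Working session

There is one attempt and no reset: what is moved stays moved. The work goes in short steps, Python scripts to look and compute and a tool call to move; the robot and the scene stay as the last step left them, time stands still between calls to the robot, and variables do not carry over. Pictures are saved under pics/ and viewed, at most 14 in all, crops included, and the job is handed in when it is done.

Besides the shell and the picture viewer there is one more tool, called after "Emit:" as name(argument=value, ...), one argument or row to a line, values as JSON. jog_arm: Moves the arm, as the interface text tells. Its arguments: {"type":"object","properties":{"moves":{"type":"array","items":{"type":"object","properties":{"fingers":{"type":"number"},"slide":{"type":"array","items":{"type":"number"}},"angular":{"type":"array","items":{"type":"number"}}}}},"squeeze":{"type":"number"}},"required":["moves"]}

```bash
mkdir -p pics; cat > h.py <<'E'
from workcell import *
import numpy as np, cv2
from scipy.spatial.transform import Rotation as R
def rot(q): return R.from_quat([q[1],q[2],q[3],q[0]])
def ray(pic,p,st=None):
    H=pic['color'].shape[0]; f=H/2/np.tan(np.radians(pic['fovy'])/2)
    d=np.array([p[0]-pic['cx'],p[1]-pic['cy']])
    if 'world_from_camera' in pic:
        T=np.array(pic['world_from_camera']); v=np.array([d[0]/f,d[1]/f,1])
    else:
        r=np.hypot(*d); th=r/f; v=np.array([*(np.sin(th)*d/max(r,1e-9)),np.cos(th)])
        W=np.eye(4); W[:3,:3]=rot(st['orientation']).as_matrix(); W[:3,3]=st['tcp_pos']
        T=W@np.array(pic['tool_from_camera'])
    v=T[:3,:3]@v
    return T[:3,3],v/np.linalg.norm(v)
def atz(pic,p,z,st=None):
    o,v=ray(pic,p,st); return o+v*(z-o[2])/v[2]
def pix(pic,P,st=None):
    H=pic['color'].shape[0]; f=H/2/np.tan(np.radians(pic['fovy'])/2)
    if 'world_from_camera' in pic: T=np.array(pic['world_from_camera'])
    else:
        W=np.eye(4); W[:3,:3]=rot(st['orientation']).as_matrix(); W[:3,3]=st['tcp_pos']
        T=W@np.array(pic['tool_from_camera'])
    c=T[:3,:3].T@(np.array(P)-T[:3,3])
    if 'world_from_camera' in pic: return np.array([pic['cx']+f*c[0]/c[2],pic['cy']+f*c[1]/c[2]])
    r=np.hypot(c[0],c[1]); th=np.arctan2(r,c[2]); return np.array([pic['cx'],pic['cy']])+f*th*c[:2]/max(r,1e-9)
def tri(rays):
    A=np.zeros((3,3));b=np.zeros(3)
    for o,v in rays:
        M=np.eye(3)-np.outer(v,v);A+=M;b+=M@o
    P=np.linalg.solve(A,b); return P,[round(1000*np.linalg.norm(np.cross(P-o,v)),1) for o,v in rays]
def shot(n):
    st=get_state(); return read_camera(n),st
def save(pic,name): cv2.imwrite('pics/'+name+'.png',pic['color'][:,:,::-1])
E
python3 - <<'E'
from h import *
np.set_printoptions(precision=3,suppress=True)
st=get_state(); print(st['tcp_pos'],st['orientation'])
S={}
for n in ['scene','side','wrist']:
    S[n]=shot(n); save(S[n][0],n+'0'); 
    p=S[n][0]; print(n,p['fovy'],p['cx'],p['cy'],np.array(p.get('world_from_camera',p.get('tool_from_camera'))))
for t in ['tub','bail_pivot','hook_seat','hook_tab','lid','pin','chunk0','chunk1','chunk2','chunk3','chunk4','glue','dish','figures','bark_base','tweezers','carver','pen']:
    for n in S:
        r=tip_of(t,S[n][0])
        print(t,n,[(np.round(a['point']).astype(int).tolist(),round(a['p'],2),atz(S[n][0],a['point'],0,S[n][1])[:2].round(3).tolist()) for a in r[:2]])
print(get_state()['clock'])
E
```

```text
[0.17  0.549 0.241] [-0.     0.15   0.989 -0.001]
scene 44.02946753086665 304.1370690722149 245.87338603725001 [[ 0.371  0.795 -0.481  1.216]
 [ 0.929 -0.32   0.188 -0.189]
 [-0.005 -0.516 -0.856  1.29 ]
 [ 0.     0.     0.     1.   ]]
side 47.674145332439494 315.04863741472155 236.59059713404733 [[ 0.984 -0.122  0.131  0.438]
 [-0.178 -0.607  0.775 -0.952]
 [-0.015 -0.785 -0.619  0.954]
 [ 0.     0.     0.     1.   ]]
wrist 65.70646984690485 333.4994184606287 239.23382420380074 [[-0.    -0.964 -0.266  0.068]
 [ 1.    -0.    -0.     0.001]
 [ 0.    -0.266  0.964 -0.132]
 [ 0.     0.     0.     1.   ]]
tub scene [([267, 247], 0.81, [0.46, 0.004])]
tub side [([267, 304], 0.78, [0.477, 0.001]), ([247, 445], 0.31, [0.398, -0.366])]
tub wrist []
bail_pivot scene [([268, 243], 0.55, [0.45, 0.011])]
bail_pivot side [([268, 286], 0.77, [0.486, 0.068])]
bail_pivot wrist []
hook_seat scene [([273, 280], 0.92, [0.553, -0.015])]
hook_seat side [([326, 264], 0.71, [0.646, 0.12]), ([317, 277], 0.57, [0.614, 0.074])]
hook_seat wrist []
hook_tab scene [([271, 284], 0.76, [0.562, -0.021])]
hook_tab s
[... 1603 characters left out ...]
.756, -0.14]), ([402, 258], 0.73, [0.614, 0.307])]
figures side [([392, 331], 0.63, [0.752, -0.139]), ([343, 294], 0.56, [0.666, 0.001])]
figures wrist []
bark_base scene [([413, 312], 0.76, [0.757, 0.266])]
bark_base side [([352, 224], 0.52, [0.757, 0.278])]
bark_base wrist []
tweezers scene [([469, 228], 0.68, [0.601, 0.506])]
tweezers side [([288, 188], 0.46, [0.598, 0.507])]
tweezers wrist []
carver scene [([294, 319], 0.78, [0.669, -0.005])]
carver side [([341, 291], 0.64, [0.665, 0.012])]
carver wrist []
pen scene [([270, 276], 0.75, [0.541, -0.016]), ([122, 276], 0.56, [0.403, -0.355])]
pen side [([353, 226], 0.68, [0.758, 0.271]), ([249, 442], 0.59, [0.402, -0.36])]
pen wrist []
2.85
```

View pics/scene0.png

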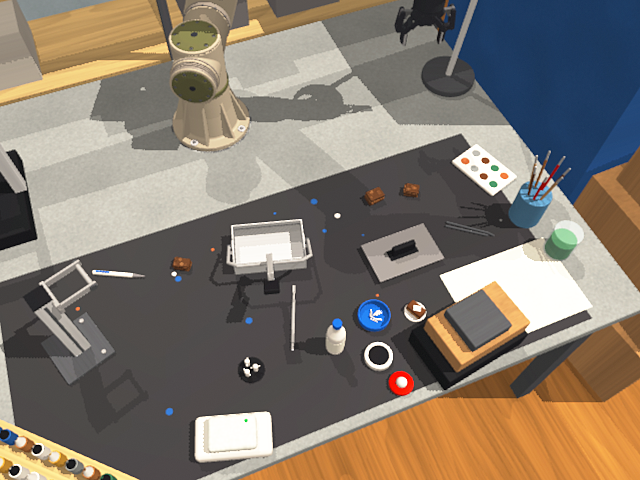

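View pics/side0.png

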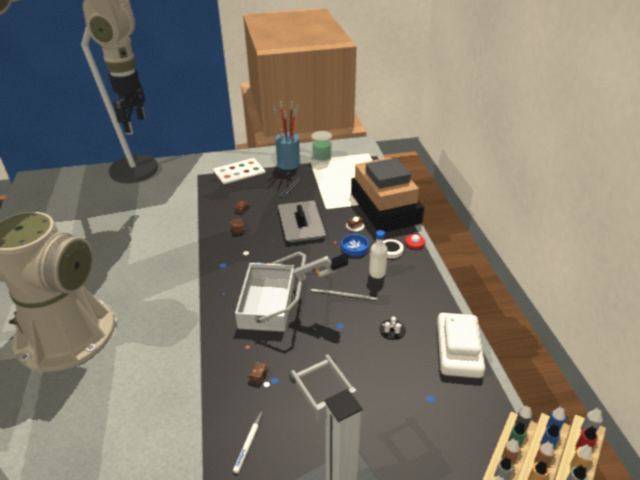

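```bash
python3 - <<'E'
from h import *
np.set_printoptions(precision=4,suppress=True)
A,_=shot('scene');B,_=shot('side')
def crop(p,x,y,w,h,W,H): return cv2.resize(p['color'][y:y+h,x:x+w],(W,H),interpolation=cv2.INTER_CUBIC)
im=np.vstack([np.hstack([crop(A,20,250,100,75,400,300),crop(B,280,345,100,75,400,300)]),np.hstack([crop(A,215,205,110,82,400,300),crop(B,230,240,130,98,400,300)])])
cv2.imwrite('pics/c1.png',im[:,:,::-1])
def hull(p,roi,st=None):
    x,y,w,h=roi; c=p['color'][y:y+h,x:x+w].astype(int)
    m=((c[...,0]>c[...,2]*1.5)&(c[...,0]>50)).astype(np.uint8)
    n,l,s,ce=cv2.connectedComponentsWithStats(m); i=1+s[1:,4].argmax()
    ys,xs=np.where(l==i); return np.c_[xs+x,ys+y].astype(float)
for a,b in [((165,250,35,25),(243,360,30,28)),((360,183,28,25),(226,216,24,22)),((399,178,28,22),(231,196,22,20))]:
    pa,pb=hull(A,a),hull(B,b)
    P,e=tri([ray(A,pa.mean(0)),ray(B,pb.mean(0))])
    g=np.array([atz(A,q,.014)[:2] for q in pa]).astype(np.float32)*1000
    print(len(pa),len(pb),P,e,cv2.minAreaRect(g))
def T2(n,a,b):
    P,e=tri([ray(A,a),ray(B,b)]);print(n,P,e)
T2('pin',(87,275),(311,367))
print(tip_of('lid',A)[0],tip_of('lid',B)[0],look_for('lid',A)[0],look_for('lid',B)[0])
for n in ['hook_tab','hook_seat','tub']:
    T2(n,tip_of(n,A)[0]['point'],tip_of(n,B)[0]['point'])
E
```

```text
230 286 [ 0.4336 -0.2092  0.0125] [np.float64(0.5), np.float64(0.5)] ((433.5029602050781, -209.06529235839844), (47.89916229248047, 35.825531005859375), 57.31266403198242)
251 179 [0.4259 0.318  0.0159] [np.float64(0.5), np.float64(0.5)] ((424.3009033203125, 319.333984375), (44.027732849121094, 53.0258903503418), 5.3438591957092285)
200 140 [0.4434 0.4179 0.0134] [np.float64(0.7), np.float64(0.7)] ((443.01654052734375, 417.6263122558594), (41.2661247253418, 44.31527328491211), 56.06061553955078)
pin [ 0.5223 -0.3902  0.2341] [np.float64(0.6), np.float64(0.6)]
{'point': [398.1, 256.9], 'p': 0.69} {'point': [298.6, 227.9], 'p': 0.88} {'point': [403.4, 250.8], 'p': 0.58} {'point': [299.3, 222.7], 'p': 0.95}
hook_tab [ 0.6429 -0.0368  0.1522] [np.float64(2.7), np.float64(2.7)]
hook_seat [ 0.6172 -0.0413  0.1439] [np.float64(4.5), np.float64(4.5)]
tub [ 0.4757  0.0071 -0.0043] [np.float64(2.6), np.float64(2.6)]
```

View pics/c1.png

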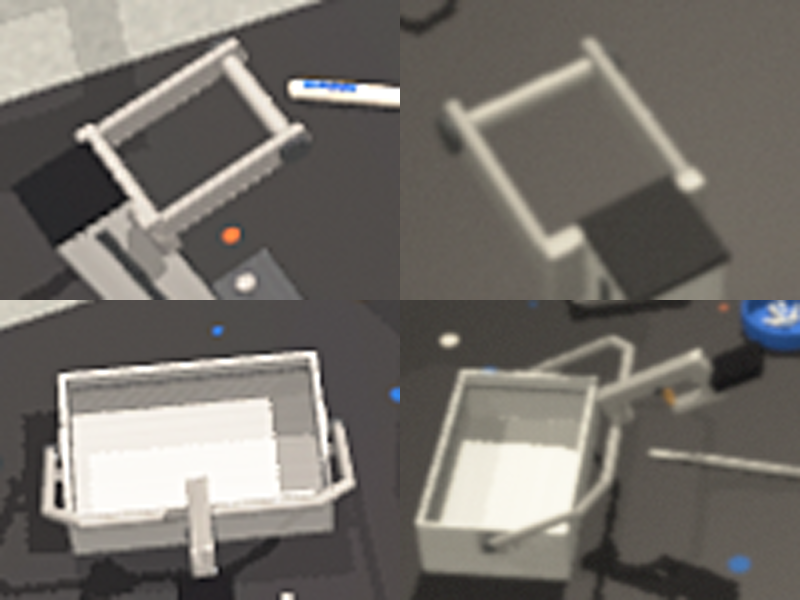

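```bash
cat >> h.py <<'E'
def T2(A,B,a,b):
    P,e=tri([ray(A,a),ray(B,b)]);return P.round(4),e[0]
def goto(p,yaw,st=None,tilt=None):
    "slide mm & angular deg from the measured pose to tcp p, tool z down, tool y along world yaw (deg, mod 180)"
    st=st or get_state(); r0=rot(st['orientation']); best=None
    for k in (0,180):
        y=np.array([np.cos(np.radians(yaw+k)),np.sin(np.radians(yaw+k)),0]); z=np.array([0,0,-1.]); 
        r1=R.from_matrix(np.c_[np.cross(y,z),y,z])
        if tilt: r1=R.from_rotvec(np.radians(tilt))*r1
        rv=np.degrees((r0.inv()*r1).as_rotvec())
        if best is None or np.linalg.norm(rv)<np.linalg.norm(best): best=rv
    s=r0.inv().apply(np.array(p)-st['tcp_pos'])*1000
    print('slide',s.round(1).tolist(),'ang',best.round(2).tolist(),'rows',int(np.ceil(max(np.linalg.norm(s)/41.7,np.linalg.norm(best)/7.16))))
def yaws():
    st=get_state(); r=rot(st['orientation']); y=r.apply([0,1,0]); print('tcp',np.round(st['tcp_pos'],4),'tooly yaw',np.degrees(np.arctan2(y[1],y[0])).round(1),'z',r.apply([0,0,1]).round(3),'j6',round(st['joint_pos'][5],2),'F',np.round(st['wrist_force'],1),'gap',round(st['finger_gap'],4),'t',st['clock'])
E
python3 - <<'E'
from h import *
np.set_printoptions(precision=4,suppress=True)
A,_=shot('scene');B,_=shot('side')
a,b=T2(A,B,(77.5,265.5),(297.5,373.75))[0],T2(A,B,(92.5,282.5),(327.5,361.25))[0]
print('pin',a,b,np.degrees(np.arctan2(*(b-a)[[1,0]])))
for p,q in [((231.5,225.6),(236.5,312)),((302.5,219.3),(250,263.4)),((307,260),(294,265)),((234,265.5),(285,314))]:
    print('rim',T2(A,B,p,q),atz(A,p,.052)[:2],atz(B,q,.052)[:2])
# lid corners
for n in ['lid']:
    print(n,atz(A,(398.1,256.9),0),atz(B,(298.6,227.9),0))
for p in [(361,239),(427,224),(443,258),(377,279)]: print('lidc',atz(A,p,.018)[:2])
goto([.475,0,.30],80)
yaws()
E
```

```text
pin [ 0.4975 -0.4032  0.2397] [ 0.5486 -0.3842  0.2378] 20.396138993781427
rim (array([ 0.4021, -0.0648,  0.0561]), np.float64(0.8)) [ 0.3985 -0.0639] [ 0.4026 -0.0616]
rim (array([0.4466, 0.1067, 0.0491]), np.float64(1.3)) [0.447  0.1068] [0.4474 0.102 ]
rim (array([0.5573, 0.075 , 0.0498]), np.float64(1.6)) [0.56   0.0735] [0.5559 0.0741]
rim (array([ 0.5108, -0.0939,  0.0564]), np.float64(0.6)) [ 0.5089 -0.0939] [ 0.5108 -0.0891]
lid [0.6094 0.2998 0.    ] [0.6    0.2921 0.    ]
lidc [0.5363 0.2296]
lidc [0.5582 0.4047]
lidc [0.662  0.3942]
lidc [0.6542 0.2181]
slide [-453.7, -434.3, -57.7] ang [0.01, 0.0, -7.23] rows 16
tcp [0.1704 0.5492 0.2423] tooly yaw 72.8 z [ 0.  0. -1.] j6 1.43 F [ 0.1 -0.3 -0.3] gap 0.0855 t 3.55
```

```bash
python3 -c "
from h import *
goto([.43,.37,.22],72.8)"
```

```text
slide [-301.1, -94.3, 22.3] ang [0.01, 0.0, -0.03] rows 8
```

Emit:
jog_arm(
  moves=[
    {"fingers": 0.3, "slide": [-301, -94, 22], "angular": [0, 0, 0]},
    {"fingers": 0.3, "slide": [-301, -94, 22], "angular": [0, 0, 0]},
    {"fingers": 0.3, "slide": [-301, -94, 22], "angular": [0, 0, 0]},
    {"fingers": 0.3, "slide": [-301, -94, 22], "angular": [0, 0, 0]},
    {"fingers": 0.3, "slide": [-301, -94, 22], "angular": [0, 0, 0]},
    {"fingers": 0.3, "slide": [-301, -94, 22], "angular": [0, 0, 0]},
    {"fingers": 0.3, "slide": [-301, -94, 22], "angular": [0, 0, 0]},
    {"fingers": 0.3, "slide": [-301, -94, 22], "angular": [0, 0, 0]},
    {"fingers": 0.3, "slide": [-301, -94, 22], "angular": [0, 0, 0]},
    {"fingers": 0.3, "slide": [-301, -94, 22], "angular": [0, 0, 0]},
  ],
  squeeze=30,
)

```text
clock: 4.38
tcp_pos: [0.4311, 0.3691, 0.22]
orientation: [-0.0, 0.151, 0.988, -0.0]
wrist_force: [0.3, -0.5, 0.2]
finger_gap: 0.06
grip_force: 0.0
```

```bash
cat >> h.py <<'E'
def bird(p,st,x0,y0,w,h,z,s=1000):
    "top-down rectified view at height z: column = -(y) , row = -(x); returns image, s px/m"
    W,H=int(w*s),int(h*s); 
    xs,ys=[],[]
    mx=np.zeros((H,W),np.float32);my=mx.copy()
    for r in range(0,H):
        for c in range(0,W):
            mx[r,c],my[r,c]=pix(p,[x0+h/2-r/s,y0+w/2-c/s,z],st)
    return cv2.remap(p['color'],mx,my,cv2.INTER_LINEAR)
def brown(p,st,x0,y0,w,h,z):
    im=bird(p,st,x0,y0,w,h,z).astype(int)
    m=((im[...,0]>im[...,2]*1.5)&(im[...,0]>45)).astype(np.uint8)
    n,l,s,c=cv2.connectedComponentsWithStats(m)
    for i in range(1,n):
        if s[i,4]>150:
            yy,xx=np.where(l==i); q=np.c_[x0+h/2-yy/1000,y0+w/2-xx/1000].astype(np.float32)*1000
            print('brown',s[i,4],[np.round(v,1) for v in cv2.minAreaRect(q)])
    return im.astype(np.uint8)
E
python3 - <<'E'
from h import *
yaws()
p,st=shot('wrist');save(p,'w1')
im=brown(p,st,.43,.37,.26,.2,.022)
cv2.imwrite('pics/b1.png',np.hstack([cv2.resize(p['color'],(400,300)),cv2.resize(im,(390,300))])[:,:,::-1])
E
```

```text
tcp [0.4311 0.3691 0.22  ] tooly yaw 72.6 z [-0.001 -0.    -1.   ] j6 0.87 F [ 0.3 -0.5  0.2] gap 0.06 t 4.3833
brown 1256 [array([439.5, 421.3]), array([41. , 32.2]), np.float64(56.3)]
brown 1590 [array([423.2, 322.4]), array([35.6, 47.3]), np.float64(6.8)]
```

View pics/b1.png

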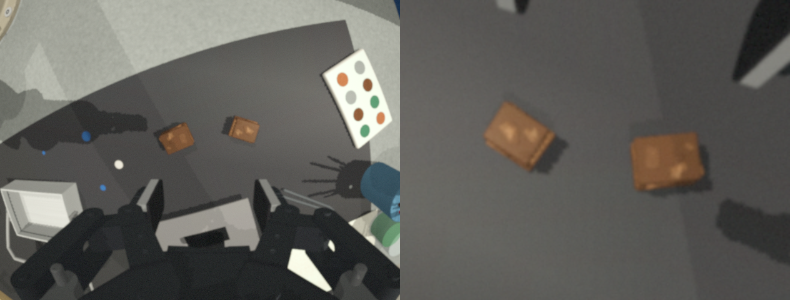

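```bash
python3 -c "
from h import *
goto([.4415,.4195,.09],146.3)
goto([.4415,.4195,.014],146.3)"
```

```text
slide [3.8, 50.8, 130.1] ang [0.02, -0.04, -73.61] rows 11
slide [3.7, 50.8, 206.1] ang [0.02, -0.04, -73.61] rows 11
```

Emit:
jog_arm(
  moves=[
    {"fingers": 0.3, "slide": [4, 51, 130], "angular": [0, 0, -70]},
    {"fingers": 0.3, "slide": [4, 51, 130], "angular": [0, 0, -70]},
    {"fingers": 0.3, "slide": [4, 51, 130], "angular": [0, 0, -70]},
    {"fingers": 0.3, "slide": [4, 51, 130], "angular": [0, 0, -70]},
    {"fingers": 0.3, "slide": [4, 51, 130], "angular": [0, 0, -70]},
    {"fingers": 0.3, "slide": [4, 51, 130], "angular": [0, 0, -70]},
    {"fingers": 0.3, "slide": [4, 51, 130], "angular": [0, 0, -70]},
    {"fingers": 0.3, "slide": [4, 51, 130], "angular": [0, 0, -70]},
    {"fingers": 0.3, "slide": [4, 51, 130], "angular": [0, 0, -70]},
    {"fingers": 0.3, "slide": [4, 51, 130], "angular": [0, 0, -70]},
  ],
)

```text
clock: 5.27
tcp_pos: [0.4397, 0.4215, 0.0906]
orientation: [-0.0, -0.448, 0.894, 0.0]
wrist_force: [0.1, 0.2, 0.6]
finger_gap: 0.0594
grip_force: 0.0
```

Emit:
jog_arm(
  moves=[
    {"fingers": 0.3, "slide": [0, 0, 38], "angular": [0, 0, -4]},
    {"fingers": 0.3, "slide": [0, 0, 76], "angular": [0, 0, -4]},
    {"fingers": 0.3, "slide": [0, 0, 76], "angular": [0, 0, -4]},
    {"fingers": 0.8, "slide": [0, 0, 76], "angular": [0, 0, -4]},
    {"fingers": 0.8, "slide": [0, 0, 76], "angular": [0, 0, -4]},
    {"fingers": 0.8, "slide": [0, 0, 76], "angular": [0, 0, -4]},
    {"fingers": 0.8, "slide": [0, 0, 76], "angular": [0, 0, -4]},
    {"fingers": 0.8, "slide": [0, 0, 76], "angular": [0, 0, -4]},
    {"fingers": 0.8, "slide": [0, 0, 40], "angular": [0, 0, -4]},
    {"fingers": 0.8, "slide": [0, 0, 0], "angular": [0, 0, -4]},
  ],
)

```text
clock: 6.1
tcp_pos: [0.4394, 0.4186, 0.0891]
orientation: [-0.003, -0.475, 0.88, -0.0]
wrist_force: [0.7, 1.2, -0.7]
finger_gap: 0.0292
grip_force: 30.4
```

```bash
python3 -c "
from h import *
yaws()
u=np.array([np.cos(np.radians(-14.6)),np.sin(np.radians(-14.6))]);v=np.array([-u[1],u[0]]);c=np.array([.479,.0057])
q=c+v*.054
goto([*q,.14],165.4);goto([*q,.020],165.4)"
```

```text
tcp [0.4394 0.4186 0.0891] tooly yaw 146.7 z [-0.005 -0.003 -1.   ] j6 -0.36 F [ 0.7  1.2 -0.7] gap 0.0292 t 6.1
slide [272.7, -242.2, -49.9] ang [0.17, -0.29, -18.65] rows 9
slide [272.0, -242.4, 70.0] ang [0.17, -0.29, -18.65] rows 9
```

Emit:
jog_arm(
  moves=[
    {"fingers": 0.8, "slide": [0, 0, -50], "angular": [0, 0, 0]},
    {"fingers": 0.8, "slide": [272, -242, -80], "angular": [0, 0, -18.6]},
    {"fingers": 0.8, "slide": [272, -242, -80], "angular": [0, 0, -18.6]},
    {"fingers": 0.8, "slide": [272, -242, -80], "angular": [0, 0, -18.6]},
    {"fingers": 0.8, "slide": [272, -242, -80], "angular": [0, 0, -18.6]},
    {"fingers": 0.8, "slide": [272, -242, -80], "angular": [0, 0, -18.6]},
    {"fingers": 0.8, "slide": [272, -242, -80], "angular": [0, 0, -18.6]},
    {"fingers": 0.8, "slide": [272, -242, -80], "angular": [0, 0, -18.6]},
    {"fingers": 0.8, "slide": [272, -242, -80], "angular": [0, 0, -18.6]},
    {"fingers": 0.8, "slide": [272, -242, -80], "angular": [0, 0, -18.6]},
  ],
)

```text
clock: 6.93
tcp_pos: [0.4951, 0.0574, 0.1718]
orientation: [0.001, -0.611, 0.792, -0.001]
wrist_force: [0.9, -0.2, -0.4]
finger_gap: 0.0296
grip_force: 30.4
```

```bash
python3 - <<'E'
from h import *
yaws()
p,st=shot('wrist')
im=bird(p,st,.48,0,.26,.2,.052)
cv2.imwrite('pics/b2.png',np.hstack([cv2.resize(p['color'],(400,300)),cv2.resize(im,(390,300))])[:,:,::-1])
E
```

```text
tcp [0.4951 0.0574 0.1718] tooly yaw 165.3 z [ 0.002 -0.    -1.   ] j6 -1.36 F [ 0.9 -0.2 -0.4] gap 0.0296 t 6.9333
```

View pics/b2.png

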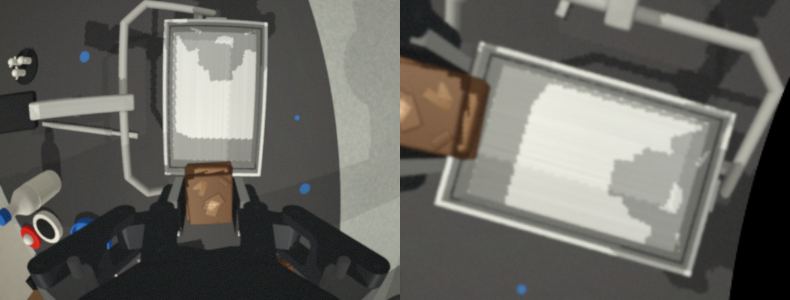

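Emit:
jog_arm(
  moves=[
    {"fingers": 0.8, "slide": [1, 5, 40], "angular": [0, 0, 0]},
    {"fingers": 0.8, "slide": [1, 5, 80], "angular": [0, 0, 0]},
    {"fingers": 0.8, "slide": [1, 5, 120], "angular": [0, 0, 0]},
    {"fingers": 0.8, "slide": [1, 5, 140], "angular": [0, 0, 0]},
    {"fingers": 0.8, "slide": [1, 5, 153], "angular": [0, 0, 0]},
    {"fingers": 0.8, "slide": [1, 5, 153], "angular": [0, 0, 0]},
    {"fingers": 0.4, "slide": [1, 5, 153], "angular": [0, 0, 0]},
    {"fingers": 0.4, "slide": [1, 5, 153], "angular": [0, 0, 0]},
    {"fingers": 0.4, "slide": [1, 5, 153], "angular": [0, 0, 0]},
    {"fingers": 0.4, "slide": [1, 5, 120], "angular": [0, 0, 0]},
  ],
)

```text
clock: 7.82
tcp_pos: [0.486, 0.0604, 0.0467]
orientation: [-0.003, -0.611, 0.791, 0.003]
wrist_force: [0.1, -0.7, -0.7]
finger_gap: 0.0515
grip_force: 0.0
```

Emit:
jog_arm(
  moves=[
    {"fingers": 0.4, "slide": [0, 0, -40], "angular": [0, 0, 0]},
    {"fingers": 0.3, "slide": [0, 0, -80], "angular": [0, 0, 0]},
    {"fingers": 0.3, "slide": [0, 0, -120], "angular": [0, 0, 0]},
    {"fingers": 0.3, "slide": [0, 0, -120], "angular": [0, 0, 0]},
  ],
)

```text
clock: 8.15
tcp_pos: [0.4944, 0.0603, 0.1793]
orientation: [0.006, -0.611, 0.791, -0.005]
wrist_force: [2.4, -0.3, 0.4]
finger_gap: 0.0597
grip_force: 0.0
```

```bash
python3 - <<'E'
from h import *
yaws()
p,st=shot('wrist')
brown(p,st,.48,0,.3,.2,.02)
goto([.4255,.320,.17],186.8)
goto([.4255,.320,.09],186.8)
E
```

```text
tcp [0.4944 0.0603 0.1793] tooly yaw 165.4 z [ 0.015 -0.    -1.   ] j6 -1.36 F [ 2.4 -0.3  0.4] gap 0.0597 t 8.15
brown 1096 [array([487.2,  60.6]), array([39.2, 29. ]), np.float64(77.5)]
slide [-234.2, 131.2, 5.1] ang [-0.64, 0.02, -21.43] rows 7
slide [-234.0, 132.0, 85.1] ang [-0.64, 0.02, -21.43] rows 7
```

Emit:
jog_arm(
  moves=[
    {"fingers": 0.3, "slide": [-237, 129, 0], "angular": [0, 0, -21.4]},
    {"fingers": 0.3, "slide": [-237, 129, 0], "angular": [0, 0, -21.4]},
    {"fingers": 0.3, "slide": [-237, 129, 0], "angular": [0, 0, -21.4]},
    {"fingers": 0.3, "slide": [-237, 129, 0], "angular": [0, 0, -21.4]},
    {"fingers": 0.3, "slide": [-237, 129, 40], "angular": [0, 0, -21.4]},
    {"fingers": 0.3, "slide": [-237, 129, 80], "angular": [0, 0, -21.4]},
    {"fingers": 0.3, "slide": [-237, 129, 80], "angular": [0, 0, -21.4]},
    {"fingers": 0.3, "slide": [-237, 129, 80], "angular": [0, 0, -21.4]},
    {"fingers": 0.3, "slide": [-237, 129, 80], "angular": [0, 0, -21.4]},
    {"fingers": 0.3, "slide": [-237, 129, 80], "angular": [0, 0, -21.4]},
  ],
)

```text
clock: 9.03
tcp_pos: [0.424, 0.3218, 0.0899]
orientation: [0.001, 0.748, -0.664, -0.0]
wrist_force: [0.2, 0.2, 0.3]
finger_gap: 0.0596
grip_force: 0.0
```

```bash
python3 - <<'E'
from h import *
yaws()
p,st=shot('wrist')
brown(p,st,.43,.32,.14,.14,.022)
A,_=shot('scene');brown(A,None,.43,.37,.26,.2,.014);brown(A,None,.43,-.21,.2,.2,.014)
goto([.4255,.320,.014],186.8)
E
```

```text
tcp [0.424  0.3218 0.0899] tooly yaw -173.2 z [-0.001 -0.001 -1.   ] j6 -1.19 F [0.2 0.2 0.3] gap 0.0596 t 9.0333
brown 1517 [array([423.3, 320. ]), array([33.8, 48.1]), np.float64(5.9)]
brown 2167 [array([424.5, 318.8]), array([44.1, 54.4]), np.float64(5.7)]
brown 1612 [array([ 433.5, -208.8]), array([48.9, 36.3]), np.float64(58.2)]
slide [1.6, 0.5, 77.4] ang [-0.09, 0.02, -0.11] rows 2
```

Emit:
jog_arm(
  moves=[
    {"fingers": 0.3, "slide": [1, 0, 40], "angular": [0, 0, 0]},
    {"fingers": 0.3, "slide": [1, 0, 75], "angular": [0, 0, 0]},
    {"fingers": 0.3, "slide": [1, 0, 75], "angular": [0, 0, 0]},
    {"fingers": 0.8, "slide": [1, 0, 75], "angular": [0, 0, 0]},
    {"fingers": 0.8, "slide": [1, 0, 75], "angular": [0, 0, 0]},
    {"fingers": 0.8, "slide": [1, 0, 75], "angular": [0, 0, 0]},
    {"fingers": 0.8, "slide": [1, 0, 75], "angular": [0, 0, 0]},
    {"fingers": 0.8, "slide": [1, 0, 75], "angular": [0, 0, 0]},
    {"fingers": 0.8, "slide": [1, 0, 35], "angular": [0, 0, 0]},
    {"fingers": 0.8, "slide": [1, 0, 0], "angular": [0, 0, 0]},
  ],
)

```text
clock: 9.97
tcp_pos: [0.4235, 0.3206, 0.091]
orientation: [0.001, 0.748, -0.664, -0.001]
wrist_force: [0.2, 0.4, 0.6]
finger_gap: 0.0311
grip_force: 30.2
```

```bash
python3 -c "
from h import *
yaws()
st=get_state(); st['tcp_pos']=[.4238,.321,.090]
goto([.476-.054*.262,.006-.054*.965,.17],164.8,st)"
```

```text
tcp [0.4235 0.3206 0.091 ] tooly yaw -173.2 z [-0.003 -0.001 -1.   ] j6 -1.19 F [0.2 0.4 0.6] gap 0.0311 t 9.9667
slide [369.1, 5.7, -79.6] ang [0.15, -0.09, 21.97] rows 10
```

Move, then settle above and descend.

Emit:
jog_arm(
  moves=[
    {"fingers": 0.8, "slide": [10, 0, -40], "angular": [0, 0, 0]},
    {"fingers": 0.8, "slide": [40, 1, -75], "angular": [0, 0, 5]},
    {"fingers": 0.8, "slide": [369, 6, -80], "angular": [0, 0, 22]},
    {"fingers": 0.8, "slide": [369, 6, -80], "angular": [0, 0, 22]},
    {"fingers": 0.8, "slide": [369, 6, -80], "angular": [0, 0, 22]},
    {"fingers": 0.8, "slide": [369, 6, -80], "angular": [0, 0, 22]},
    {"fingers": 0.8, "slide": [369, 6, -80], "angular": [0, 0, 22]},
    {"fingers": 0.8, "slide": [369, 6, -80], "angular": [0, 0, 22]},
    {"fingers": 0.8, "slide": [369, 6, -80], "angular": [0, 0, 22]},
    {"fingers": 0.8, "slide": [369, 6, -80], "angular": [0, 0, 22]},
  ],
)

```text
clock: 10.8
tcp_pos: [0.4625, -0.048, 0.1718]
orientation: [0.001, -0.607, 0.795, -0.001]
wrist_force: [1.4, 0.3, -0.2]
finger_gap: 0.0315
grip_force: 30.2
```

Emit:
jog_arm(
  moves=[
    {"fingers": 0.8, "slide": [0, 0, 0], "angular": [0, 0, 0]},
    {"fingers": 0.8, "slide": [0, 0, 0], "angular": [0, 0, 0]},
    {"fingers": 0.8, "slide": [0, 0, 0], "angular": [0, 0, 0]},
  ],
)

```text
clock: 11.05
tcp_pos: [0.4622, -0.0458, 0.1709]
orientation: [0.0, -0.607, 0.795, -0.0]
wrist_force: [-0.4, 1.2, 0.5]
finger_gap: 0.0316
grip_force: 30.2
```

```bash
python3 -c "
from h import *
yaws()
goto([.476-.054*.262,.006-.054*.965,.019],164.8)"
```

```text
tcp [ 0.4622 -0.0458  0.1709] tooly yaw 164.7 z [ 0.001  0.    -1.   ] j6 -1.58 F [-0.4  1.2  0.5] gap 0.0316 t 11.05
slide [0.4, 0.3, 151.9] ang [-0.03, 0.03, -0.09] rows 4
```

Emit:
jog_arm(
  moves=[
    {"fingers": 0.8, "slide": [0, 0, 40], "angular": [0, 0, 0]},
    {"fingers": 0.8, "slide": [0, 0, 80], "angular": [0, 0, 0]},
    {"fingers": 0.8, "slide": [0, 0, 120], "angular": [0, 0, 0]},
    {"fingers": 0.8, "slide": [0, 0, 140], "angular": [0, 0, 0]},
    {"fingers": 0.8, "slide": [0, 0, 152], "angular": [0, 0, 0]},
    {"fingers": 0.8, "slide": [0, 0, 152], "angular": [0, 0, 0]},
    {"fingers": 0.4, "slide": [0, 0, 152], "angular": [0, 0, 0]},
    {"fingers": 0.4, "slide": [0, 0, 152], "angular": [0, 0, 0]},
    {"fingers": 0.4, "slide": [0, 0, 152], "angular": [0, 0, 0]},
    {"fingers": 0.4, "slide": [0, 0, 120], "angular": [0, 0, 0]},
  ],
)

```text
clock: 11.88
tcp_pos: [0.4587, -0.0443, 0.0468]
orientation: [-0.002, -0.608, 0.794, 0.003]
wrist_force: [-0.4, 0.1, 0.3]
finger_gap: 0.0516
grip_force: 0.0
```

Emit:
jog_arm(
  moves=[
    {"fingers": 0.4, "slide": [0, 0, -40], "angular": [0, 0, 0]},
    {"fingers": 0.3, "slide": [0, 0, -80], "angular": [0, 0, 0]},
    {"fingers": 0.3, "slide": [0, 0, -120], "angular": [0, 0, 0]},
    {"fingers": 0.3, "slide": [0, 0, -120], "angular": [0, 0, 0]},
    {"fingers": 0.3, "slide": [0, 0, -120], "angular": [0, 0, 0]},
    {"fingers": 0.3, "slide": [0, 0, -120], "angular": [0, 0, 0]},
  ],
)

```text
clock: 12.38
tcp_pos: [0.4623, -0.0457, 0.1706]
orientation: [0.0, -0.607, 0.794, -0.0]
wrist_force: [0.3, -0.5, -0.5]
finger_gap: 0.0601
grip_force: 0.0
```

```bash
python3 -c "
from h import *
yaws()
goto([.4336,-.209,.12],148)
p,st=shot('wrist');brown(p,st,.47,-.05,.3,.2,.02)"
```

```text
tcp [ 0.4623 -0.0457  0.1706] tooly yaw 164.8 z [ 0.001 -0.    -1.   ] j6 -1.58 F [ 0.3 -0.5 -0.5] gap 0.0601 t 12.3833
slide [165.2, -15.1, 50.6] ang [-0.06, 0.02, 16.79] rows 5
brown 1254 [array([487. ,  58.9]), array([44.8, 29.4]), np.float64(80.0)]
brown 1384 [array([459.5, -43.5]), array([45.8, 32. ]), np.float64(72.1)]
brown 484 [array([ 435.5, -189. ]), array([20., 33.]), np.float64(90.0)]
```

Emit:
jog_arm(
  moves=[
    {"fingers": 0.3, "slide": [165, -15, 0], "angular": [0, 0, 16.8]},
    {"fingers": 0.3, "slide": [165, -15, 0], "angular": [0, 0, 16.8]},
    {"fingers": 0.3, "slide": [165, -15, 0], "angular": [0, 0, 16.8]},
    {"fingers": 0.3, "slide": [165, -15, 0], "angular": [0, 0, 16.8]},
    {"fingers": 0.3, "slide": [165, -15, 30], "angular": [0, 0, 16.8]},
    {"fingers": 0.3, "slide": [165, -15, 50], "angular": [0, 0, 16.8]},
    {"fingers": 0.3, "slide": [165, -15, 50], "angular": [0, 0, 16.8]},
    {"fingers": 0.3, "slide": [165, -15, 50], "angular": [0, 0, 16.8]},
    {"fingers": 0.3, "slide": [165, -15, 50], "angular": [0, 0, 16.8]},
  ],
)

```text
clock: 13.18
tcp_pos: [0.4332, -0.2085, 0.1202]
orientation: [-0.0, -0.485, 0.875, 0.001]
wrist_force: [0.9, 0.3, 0.3]
finger_gap: 0.0598
grip_force: 0.0
```

```bash
python3 -c "
from h import *
yaws()
p,st=shot('wrist');brown(p,st,.43,-.21,.16,.16,.022);save(p,'w3')
goto([.4345,-.209,.014],148)"
```

```text
tcp [ 0.4332 -0.2085  0.1202] tooly yaw 148.0 z [-0.001  0.001 -1.   ] j6 -1.63 F [0.9 0.3 0.3] gap 0.0598 t 13.1833
brown 1178 [array([ 430.3, -208.8]), array([44.2, 29. ]), np.float64(60.0)]
slide [-0.2, -0.6, 106.9] ang [-0.03, 0.0, 0.02] rows 3
```

Emit:
jog_arm(
  moves=[
    {"fingers": 0.3, "slide": [0, 1, 40], "angular": [0, 0, -1]},
    {"fingers": 0.3, "slide": [0, 1, 80], "angular": [0, 0, -1]},
    {"fingers": 0.3, "slide": [0, 1, 106], "angular": [0, 0, -1]},
    {"fingers": 0.3, "slide": [0, 1, 106], "angular": [0, 0, -1]},
    {"fingers": 0.8, "slide": [0, 1, 106], "angular": [0, 0, -1]},
    {"fingers": 0.8, "slide": [0, 1, 106], "angular": [0, 0, -1]},
    {"fingers": 0.8, "slide": [0, 1, 106], "angular": [0, 0, -1]},
    {"fingers": 0.8, "slide": [0, 1, 106], "angular": [0, 0, -1]},
    {"fingers": 0.8, "slide": [0, 1, 106], "angular": [0, 0, -1]},
    {"fingers": 0.8, "slide": [0, 1, 66], "angular": [0, 0, -1]},
  ],
)

```text
clock: 14.07
tcp_pos: [0.4296, -0.2065, 0.0508]
orientation: [-0.002, -0.492, 0.871, 0.004]
wrist_force: [0.5, -0.1, -0.2]
finger_gap: 0.0272
grip_force: 29.9
```

Emit:
jog_arm(
  moves=[
    {"fingers": 0.8, "slide": [0, 0, -40], "angular": [0, 0, 0]},
    {"fingers": 0.8, "slide": [0, 0, -80], "angular": [0, 0, 0]},
    {"fingers": 0.8, "slide": [0, 0, -115], "angular": [0, 0, 0]},
    {"fingers": 0.8, "slide": [0, 0, -115], "angular": [0, 0, 0]},
    {"fingers": 0.8, "slide": [0, 0, -115], "angular": [0, 0, 0]},
  ],
)

```text
clock: 14.48
tcp_pos: [0.4344, -0.2099, 0.1731]
orientation: [0.002, -0.492, 0.87, -0.004]
wrist_force: [-0.5, -0.4, -0.5]
finger_gap: 0.0271
grip_force: 29.9
```

```bash
python3 -c "
from h import *
yaws()
goto([.475,.007,.17],164.8)"
```

```text
tcp [ 0.4344 -0.2099  0.1731] tooly yaw 149.0 z [ 0.006 -0.005 -1.   ] j6 -1.65 F [-0.5 -0.4 -0.5] gap 0.0271 t 14.4833
slide [-206.8, 77.1, 2.4] ang [-0.44, -0.09, -15.83] rows 6
```

Emit:
jog_arm(
  moves=[
    {"fingers": 0.8, "slide": [-207, 75, 0], "angular": [0, 0, -15.8]},
    {"fingers": 0.8, "slide": [-207, 75, 0], "angular": [0, 0, -15.8]},
    {"fingers": 0.8, "slide": [-207, 75, 0], "angular": [0, 0, -15.8]},
    {"fingers": 0.8, "slide": [-207, 75, 0], "angular": [0, 0, -15.8]},
    {"fingers": 0.8, "slide": [-207, 75, 0], "angular": [0, 0, -15.8]},
    {"fingers": 0.8, "slide": [-207, 75, 0], "angular": [0, 0, -15.8]},
    {"fingers": 0.8, "slide": [-207, 75, 0], "angular": [0, 0, -15.8]},
    {"fingers": 0.8, "slide": [-207, 75, 0], "angular": [0, 0, -15.8]},
    {"fingers": 0.8, "slide": [-207, 75, 0], "angular": [0, 0, -15.8]},
  ],
)

```text
clock: 15.23
tcp_pos: [0.4744, 0.007, 0.1688]
orientation: [-0.001, -0.607, 0.795, 0.0]
wrist_force: [1.2, 1.0, -0.4]
finger_gap: 0.0272
grip_force: 29.9
```

```bash
python3 -c "
from h import *
yaws()
goto([.475,.007,.019],164.8)"
```

```text
tcp [0.4744 0.007  0.1688] tooly yaw 164.7 z [-0.001 -0.    -1.   ] j6 -1.46 F [ 1.2  1.  -0.4] gap 0.0272 t 15.2333
slide [-0.2, -0.7, 149.8] ang [0.06, -0.03, -0.06] rows 4
```

Emit:
jog_arm(
  moves=[
    {"fingers": 0.8, "slide": [0, 0, 40], "angular": [0, 0, 0]},
    {"fingers": 0.8, "slide": [0, 0, 80], "angular": [0, 0, 0]},
    {"fingers": 0.8, "slide": [0, 0, 120], "angular": [0, 0, 0]},
    {"fingers": 0.8, "slide": [0, 0, 140], "angular": [0, 0, 0]},
    {"fingers": 0.8, "slide": [0, 0, 150], "angular": [0, 0, 0]},
    {"fingers": 0.8, "slide": [0, 0, 150], "angular": [0, 0, 0]},
    {"fingers": 0.4, "slide": [0, 0, 150], "angular": [0, 0, 0]},
    {"fingers": 0.4, "slide": [0, 0, 150], "angular": [0, 0, 0]},
    {"fingers": 0.4, "slide": [0, 0, 150], "angular": [0, 0, 0]},
    {"fingers": 0.4, "slide": [0, 0, 120], "angular": [0, 0, 0]},
  ],
)

```text
clock: 16.07
tcp_pos: [0.4714, 0.0074, 0.0458]
orientation: [-0.003, -0.607, 0.795, 0.003]
wrist_force: [-0.5, -0.0, -0.8]
finger_gap: 0.051
grip_force: 0.0
```

Emit:
jog_arm(
  moves=[
    {"fingers": 0.4, "slide": [0, 0, -40], "angular": [0, 0, 0]},
    {"fingers": 0.3, "slide": [0, 0, -80], "angular": [0, 0, 0]},
    {"fingers": 0.3, "slide": [0, 0, -120], "angular": [0, 0, 0]},
    {"fingers": 0.3, "slide": [0, 0, -160], "angular": [0, 0, 0]},
    {"fingers": 0.3, "slide": [0, 0, -180], "angular": [0, 0, 0]},
    {"fingers": 0.3, "slide": [0, 0, -180], "angular": [0, 0, 0]},
    {"fingers": 0.3, "slide": [0, 0, -180], "angular": [0, 0, 0]},
  ],
)

```text
clock: 16.65
tcp_pos: [0.476, 0.0071, 0.2311]
orientation: [0.002, -0.607, 0.795, -0.002]
wrist_force: [0.0, 0.4, -0.1]
finger_gap: 0.06
grip_force: 0.0
```

```bash
python3 - <<'E'
from h import *
yaws()
p,st=shot('wrist'); im=bird(p,st,.48,0,.26,.2,.052);brown(p,st,.47,-.0,.3,.2,.02)
A,_=shot('scene')
B,_=shot('side')
im2=bird(A,None,.6,.32,.26,.2,.018)
cv2.imwrite('pics/b3.png',np.hstack([cv2.resize(im,(390,300)),cv2.resize(im2,(390,300))])[:,:,::-1])
brown(A,None,.5,.2,.8,.6,.014)
print(tip_of('lid',A)[0],tip_of('lid',B)[0])
goto([.603,.312,.16],175,st)
E
```

```text
tcp [0.476  0.0071 0.2311] tooly yaw 164.7 z [ 0.004 -0.001 -1.   ] j6 -1.46 F [ 0.   0.4 -0.1] gap 0.06 t 16.65
brown 1106 [array([487.1,  60.3]), array([39.8, 29. ]), np.float64(78.7)]
brown 1047 [array([472.6,   6.5]), array([42.4, 26.7]), np.float64(76.0)]
brown 1282 [array([459.5, -43.4]), array([43.7, 32. ]), np.float64(72.1)]
brown 1491 [array([784.1, 461.7]), array([38.6, 47. ]), np.float64(8.1)]
brown 839 [array([792.2, 318.8]), array([16.8, 97. ]), np.float64(8.9)]
brown 968 [array([757.8, 268.8]), array([43.7, 32. ]), np.float64(21.5)]
brown 1371 [array([486.6,  58.4]), array([38.6, 38.2]), np.float64(78.7)]
brown 1249 [array([473.3,   3.7]), array([41.9, 34.2]), np.float64(73.7)]
brown 1747 [array([458.4, -45.6]), array([44.1, 42.1]), np.float64(73.3)]
brown 197 [array([410.5, 595. ]), array([10., 21.]), np.float64(90.0)]
{'point': [401.5, 252.4], 'p': 0.84} {'point': [299.6, 226.2], 'p': 0.87}
slide [-327.6, -41.9, 71.4] ang [-0.25, 0.01, -10.26] rows 9
```

View pics/b3.png

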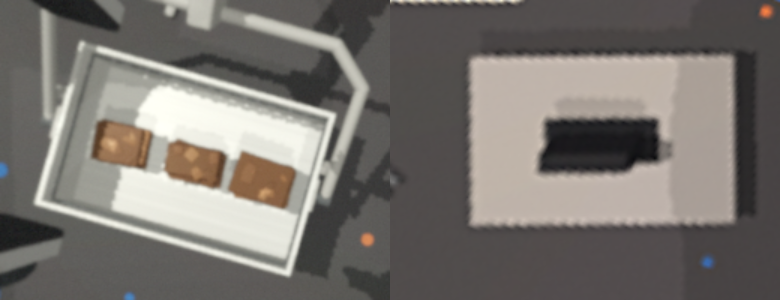

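Emit:
jog_arm(
  moves=[
    {"fingers": 0.3, "slide": [-328, -44, 0], "angular": [0, 0, -15.3]},
    {"fingers": 0.3, "slide": [-328, -44, 0], "angular": [0, 0, -15.3]},
    {"fingers": 0.3, "slide": [-328, -44, 0], "angular": [0, 0, -15.3]},
    {"fingers": 0.3, "slide": [-328, -44, 0], "angular": [0, 0, -15.3]},
    {"fingers": 0.3, "slide": [-328, -44, 0], "angular": [0, 0, -15.3]},
    {"fingers": 0.3, "slide": [-328, -44, 30], "angular": [0, 0, -15.3]},
    {"fingers": 0.3, "slide": [-328, -44, 60], "angular": [0, 0, -15.3]},
    {"fingers": 0.3, "slide": [-328, -44, 60], "angular": [0, 0, -15.3]},
    {"fingers": 0.3, "slide": [-328, -44, 60], "angular": [0, 0, -15.3]},
    {"fingers": 0.3, "slide": [-328, -44, 60], "angular": [0, 0, -15.3]},
  ],
)

```text
clock: 17.73
tcp_pos: [0.6019, 0.3144, 0.1639]
orientation: [0.003, 0.709, -0.705, -0.002]
wrist_force: [-1.0, -1.2, -0.6]
finger_gap: 0.0597
grip_force: 0.0
```

Emit:
jog_arm(
  moves=[
    {"fingers": 0.3, "slide": [0, 0, 0], "angular": [0, 0, 0]},
    {"fingers": 0.3, "slide": [0, 0, 0], "angular": [0, 0, 0]},
  ],
)

```text
clock: 17.9
tcp_pos: [0.6033, 0.3114, 0.1695]
orientation: [0.0, 0.707, -0.707, 0.0]
wrist_force: [0.4, 0.6, 1.0]
finger_gap: 0.0598
grip_force: 0.0
```

```bash
python3 - <<'E'
from h import *
yaws()
p,st=shot('wrist'); im=bird(p,st,.6,.31,.26,.2,.018)
g=im.mean(2).astype(np.uint8); m=(g>95).astype(np.uint8); m=cv2.morphologyEx(m,cv2.MORPH_OPEN,np.ones((5,5)))
n,l,s,c=cv2.connectedComponentsWithStats(m); i=1+s[1:,4].argmax(); yy,xx=np.where(l==i)
q=np.c_[.6+.1-yy/1000,.31+.13-xx/1000].astype(np.float32)*1000; print(cv2.minAreaRect(q))
im2=bird(p,st,.6,.31,.26,.2,.05)
cv2.imwrite('pics/b4.png',np.hstack([cv2.resize(im,(390,300)),cv2.resize(im2,(390,300))])[:,:,::-1])
E
```

```text
tcp [0.6033 0.3114 0.1695] tooly yaw -180.0 z [-0.001 -0.001 -1.   ] j6 -1.21 F [0.4 0.6 1. ] gap 0.0598 t 17.9
((600.5, 310.5), (259.0, 199.0), 90.0)
```

View pics/b4.png

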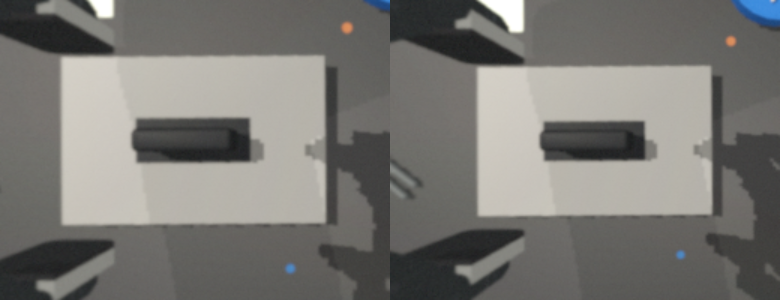

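Emit:
jog_arm(
  moves=[
    {"fingers": 0.3, "slide": [1.5, -3.5, 40], "angular": [0, 0, 0]},
    {"fingers": 0.5, "slide": [1.5, -3.5, 80], "angular": [0, 0, 0]},
    {"fingers": 0.5, "slide": [1.5, -3.5, 120], "angular": [0, 0, 0]},
    {"fingers": 0.5, "slide": [1.5, -3.5, 134], "angular": [0, 0, 0]},
    {"fingers": 0.5, "slide": [1.5, -3.5, 134], "angular": [0, 0, 0]},
    {"fingers": 1, "slide": [1.5, -3.5, 134], "angular": [0, 0, 0]},
    {"fingers": 1, "slide": [1.5, -3.5, 134], "angular": [0, 0, 0]},
    {"fingers": 1, "slide": [1.5, -3.5, 134], "angular": [0, 0, 0]},
    {"fingers": 1, "slide": [1.5, -3.5, 134], "angular": [0, 0, 0]},
    {"fingers": 1, "slide": [1.5, -3.5, 134], "angular": [0, 0, 0]},
  ],
  squeeze=50,
)

```text
clock: 18.78
tcp_pos: [0.6095, 0.3112, 0.0388]
orientation: [-0.002, 0.707, -0.707, 0.002]
wrist_force: [1.8, -2.0, 6.9]
finger_gap: 0.013
grip_force: 51.7
```

Emit:
jog_arm(
  moves=[
    {"fingers": 1, "slide": [0, 0, 0], "angular": [0, 0, 0]},
    {"fingers": 1, "slide": [0, 0, 0], "angular": [0, 0, 0]},
    {"fingers": 1, "slide": [0, 0, 0], "angular": [0, 0, 0]},
    {"fingers": 1, "slide": [0, 0, -30], "angular": [0, 0, 0]},
    {"fingers": 1, "slide": [0, 0, -70], "angular": [0, 0, 0]},
    {"fingers": 1, "slide": [0, 0, -110], "angular": [0, 0, 0]},
    {"fingers": 1, "slide": [0, 0, -135], "angular": [0, 0, 0]},
    {"fingers": 1, "slide": [0, 0, -135], "angular": [0, 0, 0]},
    {"fingers": 1, "slide": [0, 0, -135], "angular": [0, 0, 0]},
    {"fingers": 1, "slide": [0, 0, -135], "angular": [0, 0, 0]},
  ],
)

```text
clock: 19.62
tcp_pos: [0.6069, 0.3109, 0.1703]
orientation: [-0.0, 0.708, -0.707, -0.0]
wrist_force: [0.4, -0.0, -1.6]
finger_gap: 0.013
grip_force: 50.6
```

```bash
python3 - <<'E'
from h import *
yaws()
p,st=shot('wrist'); z=st['tcp_pos'][2]-.035+.018
im=bird(p,st,.6,.31,.26,.2,z)
cv2.imwrite('pics/b5.png',np.hstack([cv2.resize(p['color'],(400,300)),cv2.resize(im,(390,300))])[:,:,::-1])
goto([.4765,.006,.17],164.8)
E
```

```text
tcp [0.6069 0.3109 0.1703] tooly yaw -179.9 z [ 0.  0. -1.] j6 -1.22 F [ 0.4 -0.  -1.6] gap 0.013 t 19.6167
slide [304.5, 130.2, -0.5] ang [0.1, -0.05, 15.27] rows 8
```

View pics/b5.png

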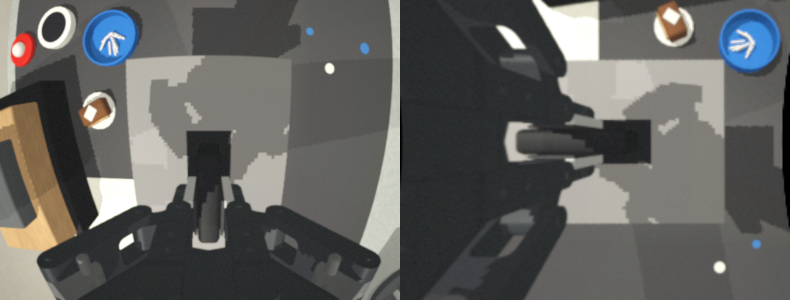

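Emit:
jog_arm(
  moves=[
    {"fingers": 1, "slide": [305.5, 130, 0], "angular": [0, 0, 15.2]},
    {"fingers": 1, "slide": [305.5, 130, 0], "angular": [0, 0, 15.2]},
    {"fingers": 1, "slide": [305.5, 130, 0], "angular": [0, 0, 15.2]},
    {"fingers": 1, "slide": [305.5, 130, 0], "angular": [0, 0, 15.2]},
    {"fingers": 1, "slide": [305.5, 130, 0], "angular": [0, 0, 15.2]},
    {"fingers": 1, "slide": [305.5, 130, 0], "angular": [0, 0, 15.2]},
    {"fingers": 1, "slide": [305.5, 130, 0], "angular": [0, 0, 15.2]},
    {"fingers": 1, "slide": [305.5, 130, 0], "angular": [0, 0, 15.2]},
    {"fingers": 1, "slide": [305.5, 130, 0], "angular": [0, 0, 15.2]},
    {"fingers": 1, "slide": [305.5, 130, 0], "angular": [0, 0, 15.2]},
  ],
)

```text
clock: 20.5
tcp_pos: [0.4757, 0.0036, 0.1689]
orientation: [-0.001, -0.606, 0.795, 0.001]
wrist_force: [-0.1, -0.4, -0.4]
finger_gap: 0.0131
grip_force: 50.5
```

Emit:
jog_arm(
  moves=[
    {"fingers": 1, "slide": [0, 0, 0], "angular": [0, 0, 0]},
    {"fingers": 1, "slide": [0, 0, 20], "angular": [0, 0, 0]},
    {"fingers": 1, "slide": [0, 0, 40], "angular": [0, 0, 0]},
    {"fingers": 1, "slide": [0, 0, 60], "angular": [0, 0, 0]},
    {"fingers": 1, "slide": [0, 0, 70], "angular": [0, 0, 0]},
    {"fingers": 1, "slide": [0, 0, 70], "angular": [0, 0, 0]},
    {"fingers": 1, "slide": [0, 0, 70], "angular": [0, 0, 0]},
  ],
)

```text
clock: 21.08
tcp_pos: [0.4772, 0.0063, 0.0998]
orientation: [-0.001, -0.609, 0.794, 0.001]
wrist_force: [-0.0, -0.2, -0.9]
finger_gap: 0.0129
grip_force: 50.6
```

```bash
python3 - <<'E'
from h import *
yaws()
A,_=shot('scene');B,_=shot('side');p,_=shot('wrist')
goto([.4762,.005,.085],164.8)
def crop(p,x,y,w,h,W,H): return cv2.resize(p['color'][y:y+h,x:x+w],(W,H),interpolation=cv2.INTER_CUBIC)
cv2.imwrite('pics/c2.png',np.vstack([np.hstack([crop(A,205,190,130,98,400,300),crop(B,215,220,130,98,400,300)]),np.hstack([crop(p,0,0,640,480,400,300),crop(p,200,0,240,180,400,300)])])[:,:,::-1])
E
```

```text
tcp [0.4772 0.0063 0.0998] tooly yaw 165.0 z [-0.002  0.    -1.   ] j6 -1.46 F [-0.  -0.2 -0.9] gap 0.0129 t 21.0833
slide [1.1, 2.2, 16.3] ang [-0.11, 0.02, 0.11] rows 1
```

View pics/c2.png

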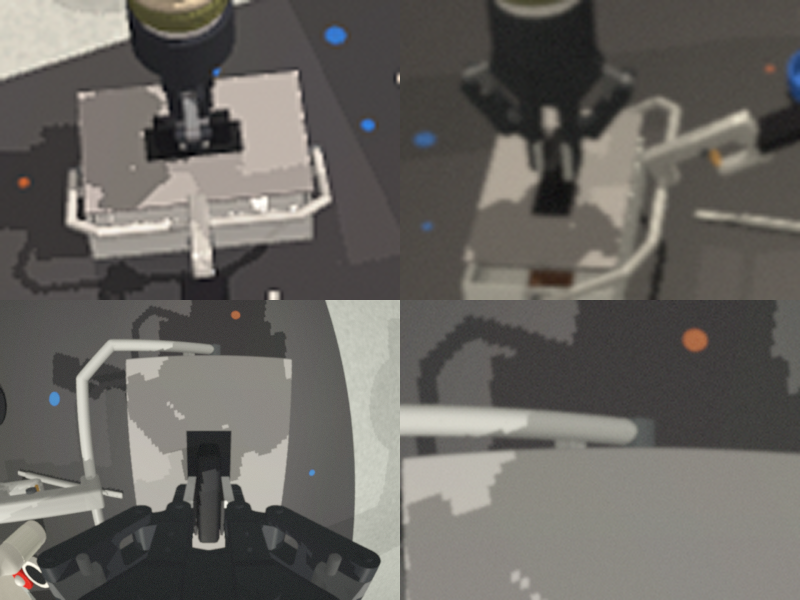

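Emit:
jog_arm(
  moves=[
    {"fingers": 1, "slide": [0.5, 1, 5], "angular": [0, 0, 0]},
    {"fingers": 1, "slide": [0.5, 1, 10], "angular": [0, 0, 0]},
    {"fingers": 1, "slide": [0.5, 1, 14], "angular": [0, 0, 0]},
    {"fingers": 1, "slide": [0.5, 1, 14], "angular": [0, 0, 0]},
  ],
)

```text
clock: 21.57
tcp_pos: [0.4757, 0.0051, 0.0855]
orientation: [-0.0, -0.608, 0.794, 0.001]
wrist_force: [1.0, 0.1, -1.3]
finger_gap: 0.013
grip_force: 50.6
```

Emit:
jog_arm(
  moves=[
    {"fingers": 1, "slide": [0, 0, 3], "angular": [0, 0, 0]},
    {"fingers": 1, "slide": [0, 0, 6], "angular": [0, 0, 0]},
    {"fingers": 1, "slide": [0, 0, 8], "angular": [0, 0, 0]},
    {"fingers": 1, "slide": [0, 0, 8], "angular": [0, 0, 0]},
    {"fingers": 1, "slide": [0, 0, 8], "angular": [0, 0, 0]},
  ],
)

```text
clock: 21.98
tcp_pos: [0.4763, 0.0051, 0.0781]
orientation: [-0.0, -0.608, 0.794, 0.0]
wrist_force: [-0.1, 0.4, -0.9]
finger_gap: 0.0128
grip_force: 50.6
```

```bash
python3 -c "
from h import *
yaws()"
```

```text
tcp [0.4763 0.0051 0.0781] tooly yaw 164.9 z [-0.  0. -1.] j6 -1.46 F [-0.1  0.4 -0.9] gap 0.0128 t 21.9833
```

Emit:
jog_arm(
  moves=[
    {"fingers": 1, "slide": [0, 0, 1], "angular": [0, 0, 0]},
    {"fingers": 1, "slide": [0, 0, 2], "angular": [0, 0, 0]},
    {"fingers": 1, "slide": [0, 0, 2], "angular": [0, 0, 0]},
    {"fingers": 1, "slide": [0, 0, 2], "angular": [0, 0, 0]},
  ],
)

```text
clock: 22.32
tcp_pos: [0.4766, 0.005, 0.0767]
orientation: [0.0, -0.608, 0.794, -0.0]
wrist_force: [-1.5, -0.1, 4.5]
finger_gap: 0.0129
grip_force: 51.1
```

Emit:
jog_arm(
  moves=[
    {"fingers": 0.6, "slide": [0, 0, 0], "angular": [0, 0, 0]},
    {"fingers": 0.6, "slide": [0, 0, 0], "angular": [0, 0, 0]},
    {"fingers": 0.6, "slide": [0, 0, 0], "angular": [0, 0, 0]},
    {"fingers": 0.5, "slide": [0, 0, -30], "angular": [0, 0, 0]},
    {"fingers": 0.4, "slide": [0, 0, -70], "angular": [0, 0, 0]},
    {"fingers": 0.3, "slide": [0, 0, -110], "angular": [0, 0, 0]},
    {"fingers": 0.3, "slide": [0, 0, -150], "angular": [0, 0, 0]},
    {"fingers": 0.3, "slide": [0, 0, -170], "angular": [0, 0, 0]},
    {"fingers": 0.3, "slide": [0, 0, -170], "angular": [0, 0, 0]},
    {"fingers": 0.3, "slide": [0, 0, -170], "angular": [0, 0, 0]},
  ],
)

```text
clock: 23.15
tcp_pos: [0.4773, 0.0049, 0.2474]
orientation: [0.001, -0.608, 0.794, -0.001]
wrist_force: [-0.3, 0.2, -0.0]
finger_gap: 0.06
grip_force: 0.0
```

Emit:
jog_arm(
  moves=[
    {"fingers": 0.3, "slide": [0, 0, 0], "angular": [0, 0, 90]},
    {"fingers": 0.3, "slide": [0, 0, 0], "angular": [0, 0, 90]},
    {"fingers": 0.3, "slide": [0, 0, 0], "angular": [0, 0, 90]},
    {"fingers": 0.3, "slide": [0, 0, 0], "angular": [0, 0, 90]},
    {"fingers": 0.3, "slide": [0, 0, 0], "angular": [0, 0, 90]},
    {"fingers": 0.3, "slide": [0, 0, 0], "angular": [0, 0, 90]},
    {"fingers": 0.3, "slide": [0, 0, 0], "angular": [0, 0, 90]},
    {"fingers": 0.3, "slide": [0, 0, 0], "angular": [0, 0, 90]},
    {"fingers": 0.3, "slide": [0, 0, 0], "angular": [0, 0, 90]},
    {"fingers": 0.3, "slide": [0, 0, 0], "angular": [0, 0, 90]},
  ],
)

```text
clock: 23.98
tcp_pos: [0.4752, 0.0052, 0.244]
orientation: [-0.002, -0.025, 1.0, 0.0]
wrist_force: [0.2, 0.2, 0.4]
finger_gap: 0.0599
grip_force: 0.0
```

Emit:
jog_arm(
  moves=[
    {"fingers": 0.3, "slide": [0, 0, 0], "angular": [0, 0, 18.4]},
    {"fingers": 0.3, "slide": [0, 0, 0], "angular": [0, 0, 18.4]},
    {"fingers": 0.3, "slide": [0, 0, 0], "angular": [0, 0, 18.4]},
    {"fingers": 0.3, "slide": [0, 0, 0], "angular": [0, 0, 18.4]},
    {"fingers": 0.3, "slide": [0, 0, 0], "angular": [0, 0, 18.4]},
    {"fingers": 0.3, "slide": [0, 0, 0], "angular": [0, 0, 18.4]},
  ],
)

```text
clock: 24.48
tcp_pos: [0.4758, 0.0051, 0.2452]
orientation: [-0.001, 0.131, 0.991, 0.0]
wrist_force: [-0.1, -1.0, 1.3]
finger_gap: 0.0597
grip_force: 0.0
```

```bash
python3 - <<'E'
from h import *
yaws()
p,st=shot('wrist')
im=bird(p,st,.54,0,.26,.2667,.056);im2=bird(p,st,.60,0,.2667,.2,.141)
A,_=shot('scene');B,_=shot('side')
a,b=tip_of('hook_tab',A)[0],tip_of('hook_tab',B)[0]; print(a,b,T2(A,B,a['point'],b['point']))
a,b=look_for('hook_tab',A)[0],look_for('hook_tab',B)[0]; print(a,b,T2(A,B,a['point'],b['point']))
w=tip_of('hook_tab',p)[:1]; print(w, w and atz(p,w[0]['point'],.141,st))
cv2.imwrite('pics/b6.png',np.hstack([cv2.resize(im,(390,400)),cv2.resize(im2,(400,300)).__class__ and cv2.copyMakeBorder(cv2.resize(im2,(400,300)),0,100,0,0,cv2.BORDER_CONSTANT)])[:,:,::-1])
E
```

```text
tcp [0.4758 0.0051 0.2452] tooly yaw 75.0 z [-0.002  0.    -1.   ] j6 0.1 F [-0.1 -1.   1.3] gap 0.0597 t 24.4833
{'point': [274.1, 287.4], 'p': 0.93} {'point': [337.3, 259.8], 'p': 0.58} (array([ 0.6445, -0.0365,  0.1461]), np.float64(2.1))
{'point': [273.9, 261.3], 'p': 0.81} {'point': [309.6, 266.9], 'p': 0.86} (array([ 0.5778, -0.0153,  0.1233]), np.float64(5.0))
[] []
```

View pics/b6.png

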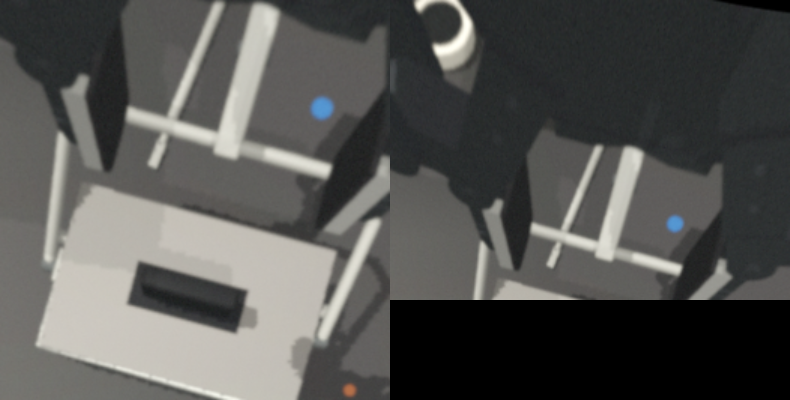

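```bash
python3 -c "
from h import *
goto([.647,-.039,.235],74.8);goto([.647,-.039,.137],74.8)"
```

```text
slide [-176.2, 2.0, 11.4] ang [0.0, 0.01, 0.06] rows 5
slide [-176.2, 2.0, 109.4] ang [0.0, 0.01, 0.06] rows 5
```

Emit:
jog_arm(
  moves=[
    {"fingers": 0.3, "slide": [-40, 0, 0], "angular": [0, 0, 0]},
    {"fingers": 0.3, "slide": [-80, 1, 0], "angular": [0, 0, 0]},
    {"fingers": 0.3, "slide": [-120, 2, 0], "angular": [0, 0, 0]},
    {"fingers": 0.3, "slide": [-160, 2, 0], "angular": [0, 0, 0]},
    {"fingers": 0.3, "slide": [-176, 2, 0], "angular": [0, 0, 0]},
    {"fingers": 0.3, "slide": [-176, 2, 0], "angular": [0, 0, 0]},
    {"fingers": 0.3, "slide": [-176, 2, 30], "angular": [0, 0, 0]},
    {"fingers": 0.3, "slide": [-176, 2, 50], "angular": [0, 0, 0]},
    {"fingers": 0.3, "slide": [-176, 2, 50], "angular": [0, 0, 0]},
    {"fingers": 0.3, "slide": [-176, 2, 50], "angular": [0, 0, 0]},
  ],
  squeeze=20,
)

```text
clock: 25.72
tcp_pos: [0.645, -0.0385, 0.1956]
orientation: [-0.002, 0.132, 0.991, 0.0]
wrist_force: [-0.4, 1.1, 0.4]
finger_gap: 0.0597
grip_force: 0.0
```

```bash
python3 - <<'E'
from h import *
yaws()
p,st=shot('wrist');A,_=shot('scene');B,_=shot('side')
def crop(p,x,y,w,h,W,H): return cv2.resize(p['color'][y:y+h,x:x+w],(W,H),interpolation=cv2.INTER_CUBIC)
cv2.imwrite('pics/c3.png',np.vstack([np.hstack([crop(A,205,200,130,98,400,300),crop(B,235,190,130,98,400,300)]),np.hstack([crop(p,0,0,640,480,400,300),crop(p,200,180,240,180,400,300)])])[:,:,::-1])
E
```

```text
tcp [ 0.645  -0.0385  0.1956] tooly yaw 74.9 z [-0.003  0.001 -1.   ] j6 0.08 F [-0.4  1.1  0.4] gap 0.0597 t 25.7167
```

View pics/c3.png

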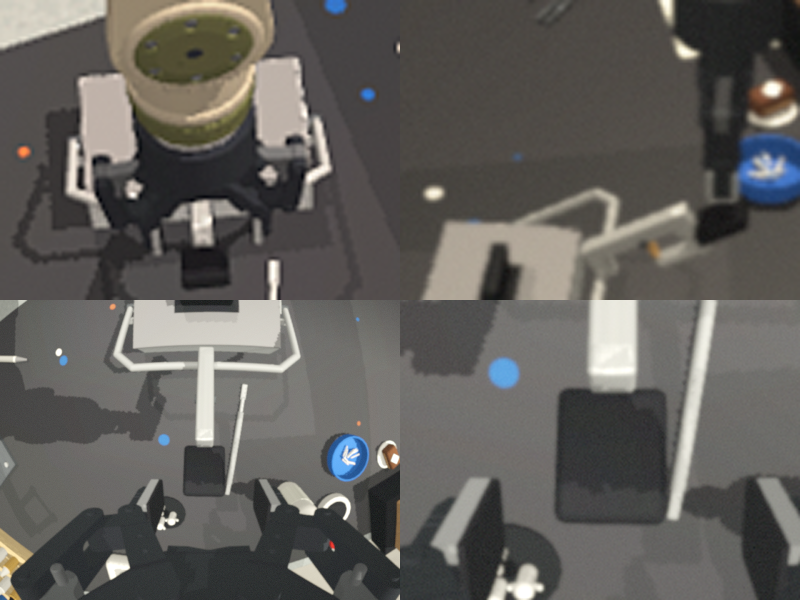

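```bash
python3 - <<'E'
from h import *
p,st=shot('wrist')
# crop: x=200+c*.6 ; y=180+(r-300)*.6
for c,r in [(558-400,392),(665-400,392),(665-400,520),(558-400,520)]:
    q=(200+c*.6,180+(r-300)*.6); print(q,atz(p,q,.145,st).round(4))
goto([.647,-.039,.137],74.8)
E
```

```text
(294.8, 235.2) [ 0.6238 -0.0526  0.145 ]
(359.0, 235.2) [ 0.6325 -0.0204  0.145 ]
(359.0, 312.0) [ 0.6755 -0.031   0.145 ]
(294.8, 312.0) [ 0.6663 -0.0656  0.145 ]
slide [0.6, -0.1, 61.6] ang [0.02, 0.19, 0.06] rows 2
```

Emit:
jog_arm(
  moves=[
    {"fingers": 0.3, "slide": [-2, -1.5, 25], "angular": [0, 0, 0]},
    {"fingers": 0.3, "slide": [-2, -1.5, 45], "angular": [0, 0, 0]},
    {"fingers": 0.3, "slide": [-2, -1.5, 60], "angular": [0, 0, 0]},
    {"fingers": 0.3, "slide": [-2, -1.5, 60], "angular": [0, 0, 0]},
    {"fingers": 0.7, "slide": [-2, -1.5, 60], "angular": [0, 0, 0]},
    {"fingers": 0.7, "slide": [-2, -1.5, 60], "angular": [0, 0, 0]},
    {"fingers": 0.7, "slide": [-2, -1.5, 60], "angular": [0, 0, 0]},
    {"fingers": 0.7, "slide": [-2, -1.5, 60], "angular": [0, 0, 0]},
    {"fingers": 0.7, "slide": [-2, -1.5, 60], "angular": [0, 0, 0]},
    {"fingers": 0.7, "slide": [-2, -1.5, 60], "angular": [0, 0, 0]},
  ],
  squeeze=20,
)

```text
clock: 26.75
tcp_pos: [0.6498, -0.0413, 0.1378]
orientation: [0.002, 0.132, 0.991, -0.0]
wrist_force: [2.5, -0.6, 2.6]
finger_gap: 0.0336
grip_force: 27.3
```

```bash
python3 - <<'E'
from h import *
yaws()
st=get_state();r0=rot(st['orientation']);t=np.array(st['tcp_pos'])
u=np.array([.9655,-.2605,0]);piv=np.array([.4765,.006,.044])
g=t+[0,0,.008]; d=g-piv; X=d@u; Z=d[2]; rad=np.hypot(X,Z); th0=np.arctan2(X,Z); print('rad',rad,'lean',th0,'lat',d@[.2605,.9655,0])
for th in np.linspace(th0,0,13)[1:]:
    q=g+u*(rad*np.sin(th)-X)+np.array([0,0,rad*np.cos(th)-Z]); print(round(th,2),(r0.inv().apply(q-g)*1000).round(1).tolist())
E
```

```text
tcp [ 0.6498 -0.0413  0.1378] tooly yaw 74.8 z [ 0.004 -0.001 -1.   ] j6 0.08 F [ 2.5 -0.6  2.6] gap 0.0336 t 26.75
rad 0.20645909547547844 lean 1.0553811693539326 lat -0.0005692456368671679
0.97 [9.6, -0.0, -15.4]
0.88 [20.5, -0.0, -29.9]
0.79 [32.6, -0.0, -43.4]
0.7 [45.9, -0.0, -55.8]
0.62 [60.2, -0.0, -67.0]
0.53 [75.4, -0.1, -76.9]
0.44 [91.4, -0.1, -85.4]
0.35 [108.2, -0.1, -92.5]
0.26 [125.4, -0.1, -98.0]
0.18 [143.1, -0.1, -102.0]
0.09 [161.1, -0.1, -104.5]
0.0 [179.2, -0.2, -105.4]
```

Emit:
jog_arm(
  moves=[
    {"fingers": 0.7, "slide": [4.5, 0, -8], "angular": [0, 0, 0]},
    {"fingers": 0.7, "slide": [9.6, 0, -15.4], "angular": [0, 0, 0]},
    {"fingers": 0.7, "slide": [15, 0, -23], "angular": [0, 0, 0]},
    {"fingers": 0.7, "slide": [20.5, 0, -29.9], "angular": [0, 0, 0]},
    {"fingers": 0.7, "slide": [26.5, 0, -37], "angular": [0, 0, 0]},
    {"fingers": 0.7, "slide": [32.6, 0, -43.4], "angular": [0, 0, 0]},
    {"fingers": 0.7, "slide": [39, 0, -50], "angular": [0, 0, 0]},
    {"fingers": 0.7, "slide": [45.9, 0, -55.8], "angular": [0, 0, 0]},
    {"fingers": 0.7, "slide": [53, 0, -61.5], "angular": [0, 0, 0]},
    {"fingers": 0.7, "slide": [60.2, 0, -67], "angular": [0, 0, 0]},
  ],
)

```text
clock: 27.58
tcp_pos: [0.5902, -0.0252, 0.2044]
orientation: [0.001, 0.132, 0.991, 0.0]
wrist_force: [3.0, -0.7, 0.6]
finger_gap: 0.0333
grip_force: 28.6
```

Emit:
jog_arm(
  moves=[
    {"fingers": 0.7, "slide": [7.5, 0, -5], "angular": [0, 0, 0]},
    {"fingers": 0.7, "slide": [15.2, 0, -9.9], "angular": [0, 0, 0]},
    {"fingers": 0.7, "slide": [23, 0, -14.3], "angular": [0, 0, 0]},
    {"fingers": 0.7, "slide": [31.2, 0, -18.4], "angular": [0, 0, 0]},
    {"fingers": 0.7, "slide": [39.5, 0, -22], "angular": [0, 0, 0]},
    {"fingers": 0.7, "slide": [48, 0, -25.5], "angular": [0, 0, 0]},
    {"fingers": 0.7, "slide": [56.5, 0, -28.4], "angular": [0, 0, 0]},
    {"fingers": 0.7, "slide": [65.2, 0, -31], "angular": [0, 0, 0]},
    {"fingers": 0.7, "slide": [74, 0, -33.2], "angular": [0, 0, 0]},
    {"fingers": 0.7, "slide": [82.9, 0, -35], "angular": [0, 0, 0]},
  ],
)

```text
clock: 28.42
tcp_pos: [0.5156, -0.0049, 0.2442]
orientation: [0.009, 0.132, 0.991, -0.001]
wrist_force: [11.6, -3.3, 22.8]
finger_gap: 0.0332
grip_force: 32.7
```

Emit:
jog_arm(
  moves=[
    {"fingers": 0.7, "slide": [9, 0, -1.5], "angular": [0, 0, 0]},
    {"fingers": 0.7, "slide": [18, 0, -2.5], "angular": [0, 0, 0]},
    {"fingers": 0.7, "slide": [27, 0, -3.2], "angular": [0, 0, 0]},
    {"fingers": 0.7, "slide": [36.1, 0, -3.4], "angular": [0, 0, 0]},
    {"fingers": 0.7, "slide": [36.1, 0, -3.4], "angular": [0, 0, 0]},
    {"fingers": 0.7, "slide": [36.1, 0, -3.4], "angular": [0, 0, 0]},
    {"fingers": 0.7, "slide": [36.1, 0, -3.4], "angular": [0, 0, 0]},
  ],
)

```text
clock: 29.0
tcp_pos: [0.4843, 0.0037, 0.2518]
orientation: [0.014, 0.132, 0.991, -0.001]
wrist_force: [10.8, -4.2, 38.7]
finger_gap: 0.0335
grip_force: 34.3
```

```bash
python3 - <<'E'
from h import *
yaws()
p,st=shot('wrist');A,_=shot('scene');B,_=shot('side')
def crop(p,x,y,w,h,W,H): return cv2.resize(p['color'][y:y+h,x:x+w],(W,H),interpolation=cv2.INTER_CUBIC)
cv2.imwrite('pics/c4.png',np.vstack([np.hstack([crop(A,205,170,130,98,400,300),crop(B,215,190,160,120,400,300)]),np.hstack([crop(p,0,0,640,480,400,300),crop(p,200,180,240,180,400,300)])])[:,:,::-1])
E
```

```text
tcp [0.4843 0.0037 0.2518] tooly yaw 74.8 z [ 0.027 -0.006 -1.   ] j6 0.11 F [10.8 -4.2 38.7] gap 0.0335 t 29.0
```

View pics/c4.png

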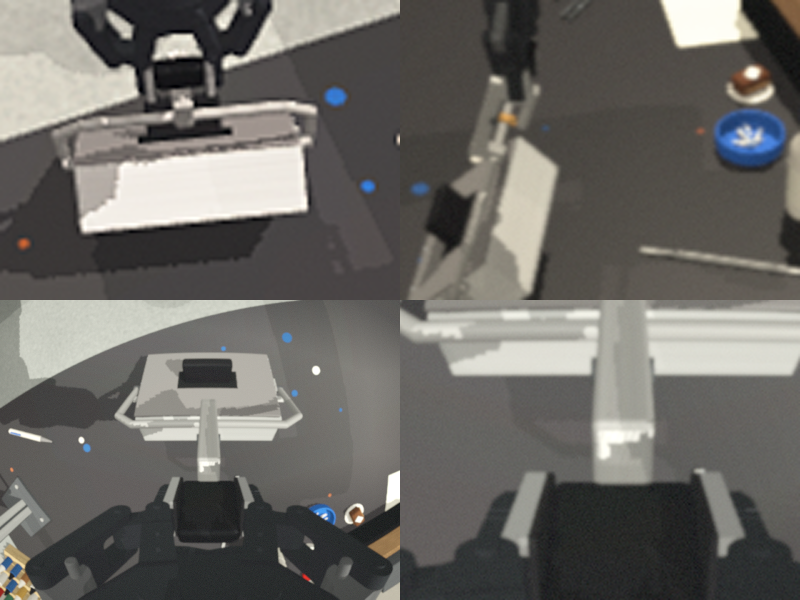

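Emit:
jog_arm(
  moves=[
    {"fingers": 0.7, "slide": [-9, 0, 0.2], "angular": [0, 0, 0]},
    {"fingers": 0.7, "slide": [-18, 0, 0.9], "angular": [0, 0, 0]},
    {"fingers": 0.7, "slide": [-27, 0, 1.9], "angular": [0, 0, 0]},
    {"fingers": 0.7, "slide": [-36.1, 0, 3.4], "angular": [0, 0, 0]},
    {"fingers": 0.7, "slide": [-45, 0, 5.2], "angular": [0, 0, 0]},
    {"fingers": 0.7, "slide": [-53.8, 0, 7.4], "angular": [0, 0, 0]},
    {"fingers": 0.7, "slide": [-62.5, 0, 10], "angular": [0, 0, 0]},
    {"fingers": 0.7, "slide": [-71, 0, 12.9], "angular": [0, 0, 0]},
    {"fingers": 0.7, "slide": [-79.5, 0, 16.4], "angular": [0, 0, 0]},
    {"fingers": 0.7, "slide": [-87.8, 0, 20], "angular": [0, 0, 0]},
  ],
)

```text
clock: 29.98
tcp_pos: [0.5594, -0.017, 0.2202]
orientation: [-0.002, 0.132, 0.991, 0.0]
wrist_force: [-1.3, 0.1, -3.7]
finger_gap: 0.0335
grip_force: 29.0
```

Emit:
jog_arm(
  moves=[
    {"fingers": 0.7, "slide": [-8, 0, 4], "angular": [0, 0, 0]},
    {"fingers": 0.7, "slide": [-16, 0, 8.4], "angular": [0, 0, 0]},
    {"fingers": 0.7, "slide": [-23.7, 0, 13.3], "angular": [0, 0, 0]},
    {"fingers": 0.7, "slide": [-31.2, 0, 18.4], "angular": [0, 0, 0]},
    {"fingers": 0.7, "slide": [-38.4, 0, 23.9], "angular": [0, 0, 0]},
    {"fingers": 0.7, "slide": [-45.5, 0, 29.6], "angular": [0, 0, 0]},
    {"fingers": 0.7, "slide": [-52.4, 0, 35.4], "angular": [0, 0, 0]},
    {"fingers": 0.7, "slide": [-58.8, 0, 42], "angular": [0, 0, 0]},
    {"fingers": 0.7, "slide": [-64.9, 0, 48.4], "angular": [0, 0, 0]},
    {"fingers": 0.7, "slide": [-64.9, 0, 48.4], "angular": [0, 0, 0]},
  ],
)

```text
clock: 30.82
tcp_pos: [0.6259, -0.035, 0.173]
orientation: [0.002, 0.132, 0.991, -0.0]
wrist_force: [4.1, -0.7, 4.6]
finger_gap: 0.0337
grip_force: 27.5
```

```bash
python3 - <<'E'
from h import *
yaws()
p,st=shot('wrist');A,_=shot('scene');B,_=shot('side')
def crop(p,x,y,w,h,W,H): return cv2.resize(p['color'][y:y+h,x:x+w],(W,H),interpolation=cv2.INTER_CUBIC)
cv2.imwrite('pics/c5.png',np.vstack([np.hstack([crop(A,205,170,130,98,400,300),crop(B,215,190,160,120,400,300)]),np.hstack([crop(p,0,0,640,480,400,300),crop(p,200,180,240,180,400,300)])])[:,:,::-1])
E
```

```text
tcp [ 0.6259 -0.035   0.173 ] tooly yaw 74.8 z [ 0.005 -0.001 -1.   ] j6 0.08 F [ 4.1 -0.7  4.6] gap 0.0337 t 30.8167
```

View pics/c5.png

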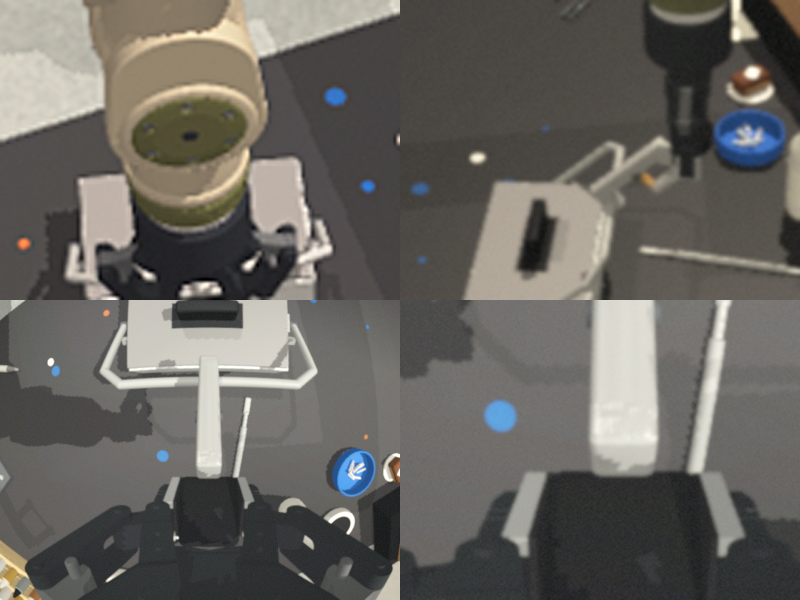

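Emit:
jog_arm(
  moves=[
    {"fingers": 0.7, "slide": [-6, 0, 7], "angular": [0, 0, 0]},
    {"fingers": 0.7, "slide": [-11.5, 0, 14], "angular": [0, 0, 0]},
    {"fingers": 0.7, "slide": [-17, 0, 21.6], "angular": [0, 0, 0]},
    {"fingers": 0.7, "slide": [-22, 0, 29], "angular": [0, 0, 0]},
    {"fingers": 0.7, "slide": [-26, 0, 36], "angular": [0, 0, 0]},
    {"fingers": 0.7, "slide": [-26, 0, 36], "angular": [0, 0, 0]},
    {"fingers": 0.7, "slide": [-26, 0, 36], "angular": [0, 0, 0]},
  ],
)

```text
clock: 31.55
tcp_pos: [0.6492, -0.0413, 0.1372]
orientation: [0.001, 0.132, 0.991, -0.0]
wrist_force: [3.5, -1.5, 0.8]
finger_gap: 0.0337
grip_force: 25.2
```

Emit:
jog_arm(
  moves=[
    {"fingers": 0.4, "slide": [0, 0, 0], "angular": [0, 0, 0]},
    {"fingers": 0.4, "slide": [0, 0, 0], "angular": [0, 0, 0]},
    {"fingers": 0.4, "slide": [0, 0, 0], "angular": [0, 0, 0]},
    {"fingers": 0.4, "slide": [0, 0, -30], "angular": [0, 0, 0]},
    {"fingers": 0.4, "slide": [0, 0, -60], "angular": [0, 0, 0]},
    {"fingers": 0.4, "slide": [0, 0, -90], "angular": [0, 0, 0]},
    {"fingers": 0.4, "slide": [0, 0, -90], "angular": [0, 0, 0]},
    {"fingers": 0.4, "slide": [0, 0, -90], "angular": [0, 0, 0]},
  ],
)

```text
clock: 32.22
tcp_pos: [0.6486, -0.0409, 0.2294]
orientation: [0.002, 0.132, 0.991, -0.0]
wrist_force: [-0.4, 0.7, -1.3]
finger_gap: 0.0514
grip_force: 0.0
```

```bash
python3 - <<'E'
from h import *
yaws()
p,st=shot('wrist');A,_=shot('scene');B,_=shot('side')
def crop(p,x,y,w,h,W,H): return cv2.resize(p['color'][y:y+h,x:x+w],(W,H),interpolation=cv2.INTER_CUBIC)
im=bird(p,st,.54,-.02,.2667,.2,.056)
cv2.imwrite('pics/c6.png',np.vstack([np.hstack([crop(A,205,200,130,98,400,300),crop(B,225,220,120,90,400,300)]),np.hstack([crop(p,0,0,640,480,400,300),cv2.resize(im,(400,300))])])[:,:,::-1])
a,b=tip_of('hook_tab',A)[0],tip_of('hook_tab',B)[0]; print(a['p'],b['p'],T2(A,B,a['point'],b['point']))
E
```

```text
tcp [ 0.6486 -0.0409  0.2294] tooly yaw 74.9 z [ 0.003 -0.    -1.   ] j6 0.08 F [-0.4  0.7 -1.3] gap 0.0514 t 32.2167
0.67 0.85 (array([ 0.6554, -0.0437,  0.1529]), np.float64(1.6))
```

View pics/c6.png

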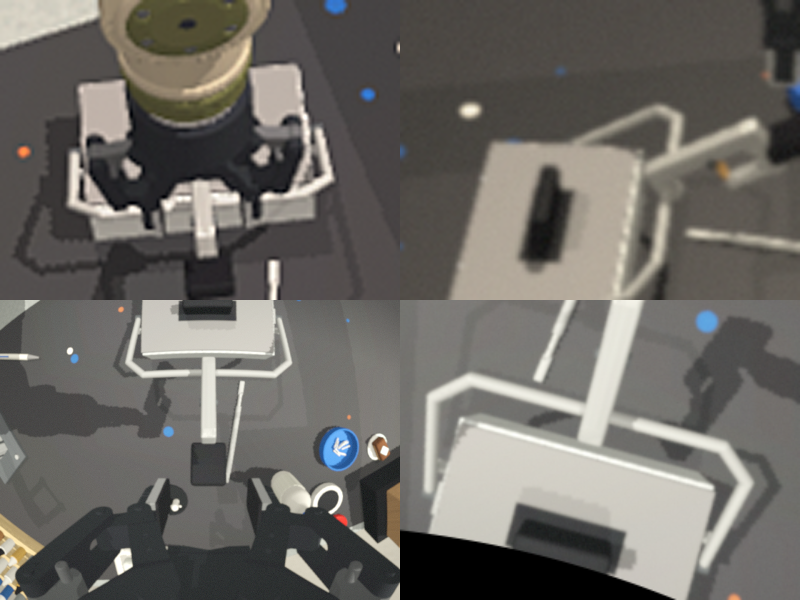

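Emit:
jog_arm(
  moves=[
    {"fingers": 0.6, "slide": [-40, 0, 0], "angular": [0, 0, 0]},
    {"fingers": 1, "slide": [-63, 0, 0], "angular": [0, 0, 0]},
    {"fingers": 1, "slide": [-63, 0, 0], "angular": [0, 0, 0]},
    {"fingers": 1, "slide": [-63, 0, 0], "angular": [0, 0, 0]},
    {"fingers": 1, "slide": [-63, 0, 30], "angular": [0, 0, 0]},
    {"fingers": 1, "slide": [-63, 0, 60], "angular": [0, 0, 0]},
    {"fingers": 1, "slide": [-63, 0, 94], "angular": [0, 0, 0]},
    {"fingers": 1, "slide": [-63, 0, 94], "angular": [0, 0, 0]},
    {"fingers": 1, "slide": [-63, 0, 94], "angular": [0, 0, 0]},
  ],
)

```text
clock: 33.22
tcp_pos: [0.706, -0.0566, 0.1314]
orientation: [-0.003, 0.132, 0.991, 0.0]
wrist_force: [-1.0, -0.5, 0.7]
finger_gap: -0.0001
grip_force: 0.0
```

Emit:
jog_arm(
  moves=[
    {"fingers": 1, "slide": [10, 0, 0], "angular": [0, 0, 0]},
    {"fingers": 1, "slide": [20, 0, 0], "angular": [0, 0, 0]},
    {"fingers": 1, "slide": [25, 0, -10], "angular": [0, 0, 0]},
    {"fingers": 1, "slide": [31, 0, -21], "angular": [0, 0, 0]},
    {"fingers": 1, "slide": [36, 0, -29], "angular": [0, 0, 0]},
    {"fingers": 1, "slide": [41, 0, -38], "angular": [0, 0, 0]},
    {"fingers": 1, "slide": [48, 0, -47], "angular": [0, 0, 0]},
    {"fingers": 1, "slide": [56, 0, -57], "angular": [0, 0, 0]},
    {"fingers": 1, "slide": [64, 0, -66], "angular": [0, 0, 0]},
    {"fingers": 1, "slide": [71.5, 0, -75], "angular": [0, 0, 0]},
  ],
)

```text
clock: 34.05
tcp_pos: [0.6388, -0.0384, 0.2096]
orientation: [0.0, 0.132, 0.991, 0.0]
wrist_force: [0.3, 0.0, -0.4]
finger_gap: 0.0001
grip_force: 0.3
```

```bash
cat >> h.py <<'E'
def nets(names,*pics):
    for n in names:
        r=[tip_of(n,p)[:1] for p in pics]
        print(n,[ (x[0]['point'],x[0]['p']) if x else None for x in r],end=' ')
        if all(r): print(T2(*pics,r[0][0]['point'],r[1][0]['point']))
        else: print()
E
python3 - <<'E'
from h import *
yaws()
A,_=shot('scene');B,_=shot('side')
nets(['hook_tab','hook_seat','tub','lid','bail_pivot'],A,B)
E
```

```text
tcp [ 0.6388 -0.0384  0.2096] tooly yaw 74.8 z [ 0.  0. -1.] j6 0.08 F [ 0.3  0.  -0.4] gap 0.0001 t 34.05
hook_tab [None, ([318.2, 241.9], 0.98)] 
hook_seat [None, ([311.7, 250.4], 0.75)] 
tub [([268.8, 253.5], 0.58), ([248.1, 441.8], 0.72)] (array([ 0.3231, -0.0074, -0.4182]), np.float64(97.8))
lid [None, ([266.7, 293.8], 0.67)] 
bail_pivot [None, None]
```

```bash
cat >> h.py <<'E'
def lean(B,pt,c=(.485,.003),yaw=-15.4):
    a=np.radians(yaw);u=np.array([np.cos(a),np.sin(a),0]);v=np.array([-u[1],u[0],0]);c=np.array([*c,.044])
    o,d=ray(B,pt);P=o+d*(((c-o)@v)/(d@v))-c; return 'lean %.2f rad %.3f'%(np.arctan2(P@u,P[2]),np.hypot(P@u,P[2])), (P+c).round(3)
E
python3 - <<'E'
from h import *
B,_=shot('side');print(lean(B,(337.3,259.8)),lean(B,(318.2,241.9)),lean(B,look_for('hook_tab',B)[0]['point']))
E
```

```text
('lean 0.99 rad 0.195', array([ 0.642, -0.04 ,  0.151])) ('lean 0.65 rad 0.197', array([ 0.601, -0.029,  0.201])) ('lean 0.56 rad 0.146', array([ 0.56 , -0.018,  0.167]))
```

Emit:
jog_arm(
  moves=[
    {"fingers": 1, "slide": [9, 0, -9], "angular": [0, 0, 0]},
    {"fingers": 1, "slide": [18.5, 0, -17], "angular": [0, 0, 0]},
    {"fingers": 1, "slide": [27, 0, -24], "angular": [0, 0, 0]},
    {"fingers": 1, "slide": [36.5, 0, -31], "angular": [0, 0, 0]},
    {"fingers": 1, "slide": [47, 0, -37], "angular": [0, 0, 0]},
    {"fingers": 1, "slide": [57.5, 0, -43], "angular": [0, 0, 0]},
    {"fingers": 1, "slide": [67, 0, -47], "angular": [0, 0, 0]},
    {"fingers": 1, "slide": [77.5, 0, -51], "angular": [0, 0, 0]},
    {"fingers": 1, "slide": [86, 0, -54], "angular": [0, 0, 0]},
    {"fingers": 1, "slide": [93.5, 0, -57], "angular": [0, 0, 0]},
  ],
)

```text
clock: 35.58
tcp_pos: [0.5482, -0.0139, 0.2656]
orientation: [-0.0, 0.132, 0.991, 0.0]
wrist_force: [0.7, 0.5, -1.0]
finger_gap: 0.0
grip_force: 0.3
```

Emit:
jog_arm(
  moves=[
    {"fingers": 1, "slide": [8, 0, -2], "angular": [0, 0, 0]},
    {"fingers": 1, "slide": [16.5, 0, -4], "angular": [0, 0, 0]},
    {"fingers": 1, "slide": [25, 0, -5], "angular": [0, 0, 0]},
    {"fingers": 1, "slide": [33, 0, -6], "angular": [0, 0, 0]},
    {"fingers": 1, "slide": [42, 0, -7], "angular": [0, 0, 0]},
    {"fingers": 1, "slide": [50, 0, -7], "angular": [0, 0, 0]},
    {"fingers": 1, "slide": [50, 0, -7], "angular": [0, 0, 0]},
    {"fingers": 1, "slide": [50, 0, -7], "angular": [0, 0, 0]},
  ],
)

```text
clock: 36.25
tcp_pos: [0.5007, -0.001, 0.2724]
orientation: [0.0, 0.132, 0.991, 0.0]
wrist_force: [-0.4, 0.7, -0.6]
finger_gap: -0.0
grip_force: 0.0
```

```bash
python3 - <<'E'
from h import *
yaws()
A,_=shot('scene');B,_=shot('side')
nets(['hook_tab','hook_seat','tub','lid','bail_pivot'],A,B)
t=tip_of('hook_tab',B); print(t and lean(B,t[0]['point']))
E
```

```text
tcp [ 0.5007 -0.001   0.2724] tooly yaw 74.9 z [ 0.  0. -1.] j6 0.1 F [-0.4  0.7 -0.6] gap -0.0 t 36.25
hook_tab [([265.3, 193.7], 0.72), ([260.2, 221.6], 0.9)] (array([0.4783, 0.0091, 0.2481]), np.float64(1.2))
hook_seat [([264.7, 208.9], 0.8), ([261.5, 233.8], 0.95)] (array([0.4833, 0.0047, 0.2115]), np.float64(5.7))
tub [([270.9, 252.0], 0.55), ([356.8, 249.9], 0.72)] (array([ 0.6471, -0.0544,  0.227 ]), np.float64(43.1))
lid [([268.0, 251.2], 0.62), ([267.5, 294.1], 0.87)] (array([0.4834, 0.0015, 0.029 ]), np.float64(5.2))
bail_pivot [None, None] 
('lean -0.03 rad 0.206', array([0.479, 0.005, 0.25 ]))
```

Emit:
jog_arm(
  moves=[
    {"fingers": 1, "slide": [-10, 0, -5], "angular": [0, 0, 0]},
    {"fingers": 1, "slide": [-10, 0, -45], "angular": [0, 0, 0]},
    {"fingers": 0.4, "slide": [-10, 0, -80], "angular": [0, 0, 0]},
    {"fingers": 0.3, "slide": [23, 2.5, -80], "angular": [0, 0, 0]},
    {"fingers": 0.3, "slide": [23, 2.5, -80], "angular": [0, 0, 0]},
    {"fingers": 0.3, "slide": [23, 2.5, -80], "angular": [0, 0, 0]},
    {"fingers": 0.3, "slide": [23, 2.5, -80], "angular": [0, 0, 0]},
  ],
)

```text
clock: 37.48
tcp_pos: [0.4797, 0.0073, 0.3522]
orientation: [0.0, 0.132, 0.991, -0.0]
wrist_force: [-0.3, -0.6, -0.1]
finger_gap: 0.0591
grip_force: 0.0
```

```bash
python3 - <<'E'
from h import *
yaws()
p,st=shot('wrist');A,_=shot('scene');B,_=shot('side')
nets(['hook_tab','lid'],A,B); nets(['hook_tab','pin'],A,B)
# black tab top in wrist view, rectified at z .269
im=bird(p,st,.48,.008,.10,.10,.269); g=im.max(2)
print(cv2.resize(g,(25,25),interpolation=cv2.INTER_AREA))
w=tip_of('hook_tab',p)[:1]; print(w, w and atz(p,w[0]['point'],.249,st))
E
```

```text
tcp [0.4797 0.0073 0.3522] tooly yaw 74.9 z [ 0. -0. -1.] j6 0.11 F [-0.3 -0.6 -0.1] gap 0.0591 t 37.4833
hook_tab [([267.1, 192.9], 0.69), ([260.8, 223.1], 0.7)] (array([0.4775, 0.0128, 0.2436]), np.float64(4.0))
lid [([268.5, 249.3], 0.64), ([269.0, 293.4], 0.76)] (array([0.4847, 0.0019, 0.0335]), np.float64(1.9))
hook_tab [([267.1, 192.9], 0.69), ([260.8, 223.1], 0.7)] (array([0.4775, 0.0128, 0.2436]), np.float64(4.0))
pin [None, ([313.4, 370.0], 0.93)] 
[[134  58  38  48  91  93  93  92  92  90 104 190 103  99  99  98  99  99
   99  99  99  99  98  99  99]
 [138  77  38  61  93  93  93  92  91  91 144 147  98  99 100  99  99  99
   99 100  99  99  99  99  99]
 [138 100  38  75  93  92  93  93  92  95 180 106 100 101 100  99  99  99
   99  99  99 100  99  99  99]
 [121 116  49  91  94  93  92  93  92 125 161  93 101 101 101 101 100  99
   99  99  99 106 140 107  99]
 [101 100  95  97  96  95  93  93  92 169 115  99 101 101 101 101 100 100
   99  99  99 148 213 145  99]
 [104 102 101  99  99  97  96  95 101 167  91 100 101 101 101 100 101 101
  101 100  99 113 154 109  98]
 [105 10
[... 1361 characters left out ...]
6 204 198 173 152 158  94  43  47  72 155 191 178 114 144 165 209 176
  176 182 193 196 154  71  74]
 [205 205 205 205 203 188  72  45  39  79 139 144  87  52  48  78 192 188
  183 179 202 211 180 109  75]
 [206 206 205 205 205 202 170 132  93  92 131 126  44  40  44  86 176 198
  199 196 189 190 185 190 152]
 [206 206 206 205 205 204 204 203 202 188 158 122  79  55  49 109 147 153
  173 196 159 153  85 127 165]
 [206 206 206 206 205 205 205 203 203 202 202 202 198 179 144 174 147 146
  148 161 151 133 125 123 114]
 [202 206 205 205 205 204 205 204 204 203 203 202 201 201 200 182 146 146
  175 180 148 108  79  76  98]]
[{'point': [331.9, 249.3], 'p': 0.78}] [0.48314045 0.00605278 0.249     ]
```

Emit:
jog_arm(
  moves=[
    {"fingers": 0.3, "slide": [0, 0, 40], "angular": [0, 0, 0]},
    {"fingers": 0.3, "slide": [0, 0, 70], "angular": [0, 0, 0]},
    {"fingers": 0.3, "slide": [0, 0, 95], "angular": [0, 0, 0]},
    {"fingers": 0.3, "slide": [0, 0, 105], "angular": [0, 0, 0]},
    {"fingers": 0.3, "slide": [0, 0, 105], "angular": [0, 0, 0]},
    {"fingers": 0.8, "slide": [0, 0, 105], "angular": [0, 0, 0]},
    {"fingers": 0.8, "slide": [0, 0, 105], "angular": [0, 0, 0]},
    {"fingers": 0.8, "slide": [0, 0, 105], "angular": [0, 0, 0]},
    {"fingers": 0.8, "slide": [0, 0, 105], "angular": [0, 0, 0]},
    {"fingers": 0.8, "slide": [0, 0, 105], "angular": [0, 0, 0]},
  ],
  squeeze=80,
)

```text
clock: 38.92
tcp_pos: [0.4806, 0.0065, 0.2493]
orientation: [0.002, 0.132, 0.991, -0.001]
wrist_force: [-2.0, -4.0, 7.7]
finger_gap: 0.0325
grip_force: 80.2
```

Emit:
jog_arm(
  moves=[
    {"fingers": 0.8, "slide": [0, 0, 0], "angular": [0, 0, 0]},
    {"fingers": 0.8, "slide": [0, 0, 0], "angular": [0, 0, 0]},
  ],
)

```text
clock: 39.08
tcp_pos: [0.4806, 0.0065, 0.2493]
orientation: [0.002, 0.132, 0.991, -0.001]
wrist_force: [-1.5, -4.7, 6.4]
finger_gap: 0.0327
grip_force: 80.2
```

Emit:
jog_arm(
  moves=[
    {"fingers": 0.8, "slide": [0, 0, -5], "angular": [0, 0, 0]},
    {"fingers": 0.8, "slide": [0, 0, -12], "angular": [0, 0, 0]},
    {"fingers": 0.8, "slide": [0, 0, -20], "angular": [0, 0, 0]},
    {"fingers": 0.8, "slide": [0, 0, -30], "angular": [0, 0, 0]},
    {"fingers": 0.8, "slide": [0, 0, -42], "angular": [0, 0, 0]},
    {"fingers": 0.8, "slide": [0, 0, -54], "angular": [0, 0, 0]},
    {"fingers": 0.8, "slide": [0, 0, -64], "angular": [0, 0, 0]},
    {"fingers": 0.8, "slide": [0, 0, -70], "angular": [0, 0, 0]},
    {"fingers": 0.8, "slide": [0, 0, -70], "angular": [0, 0, 0]},
    {"fingers": 0.8, "slide": [0, 0, -70], "angular": [0, 0, 0]},
  ],
)

```text
clock: 39.92
tcp_pos: [0.4798, 0.0073, 0.3174]
orientation: [0.0, 0.132, 0.991, 0.0]
wrist_force: [0.7, -0.0, -4.8]
finger_gap: 0.0327
grip_force: 79.8
```

```bash
python3 - <<'E'
from h import *
yaws(); print(get_state()['ft_torque'])
A,_=shot('scene');B,_=shot('side')
nets(['hook_tab','hook_seat','lid','pin'],A,B)
goto([.4876,-.298,.318],20.4)
E
```

```text
tcp [0.4798 0.0073 0.3174] tooly yaw 74.8 z [ 0.001  0.    -1.   ] j6 0.11 F [ 0.7 -0.  -4.8] gap 0.0327 t 39.9167
[ 0.00664392  0.1357932  -0.023161  ]
hook_tab [([264.4, 175.3], 0.95), ([259.0, 192.2], 0.96)] (array([0.4834, 0.0104, 0.3216]), np.float64(1.1))
hook_seat [([264.6, 188.0], 0.63), ([258.1, 205.2], 0.7)] (array([0.4823, 0.0095, 0.2853]), np.float64(5.9))
lid [([268.2, 232.3], 0.77), ([263.8, 273.2], 0.9)] (array([0.4769, 0.0076, 0.0959]), np.float64(1.4))
pin [([86.2, 271.3], 0.66), ([310.9, 368.7], 0.61)] (array([ 0.5185, -0.3918,  0.2363]), np.float64(3.4))
slide [-87.6, -292.6, -0.9] ang [-0.0, -0.01, 54.45] rows 8
```

Emit:
jog_arm(
  moves=[
    {"fingers": 0.8, "slide": [-4, -12, 0], "angular": [0, 0, 2]},
    {"fingers": 0.8, "slide": [-10, -34, 0], "angular": [0, 0, 6]},
    {"fingers": 0.8, "slide": [-17, -58, 0], "angular": [0, 0, 10]},
    {"fingers": 0.8, "slide": [-24, -82, 0], "angular": [0, 0, 15]},
    {"fingers": 0.8, "slide": [-32, -106, 0], "angular": [0, 0, 20]},
    {"fingers": 0.8, "slide": [-39, -130, 0], "angular": [0, 0, 25]},
    {"fingers": 0.8, "slide": [-46, -154, 0], "angular": [0, 0, 30]},
    {"fingers": 0.8, "slide": [-53, -178, 0], "angular": [0, 0, 35]},
    {"fingers": 0.8, "slide": [-60, -202, 0], "angular": [0, 0, 40]},
    {"fingers": 0.8, "slide": [-67, -224, 0], "angular": [0, 0, 45]},
  ],
)

```text
clock: 41.25
tcp_pos: [0.4855, -0.228, 0.3172]
orientation: [0.0, 0.503, 0.864, -0.0]
wrist_force: [0.2, 0.1, -4.6]
finger_gap: 0.0326
grip_force: 80.3
```

```bash
python3 -c "
from h import *
yaws();goto([.4876,-.298,.318],20.4)"
```

```text
tcp [ 0.4855 -0.228   0.3172] tooly yaw 29.6 z [-0. -0. -1.] j6 0.47 F [ 0.2  0.1 -4.6] gap 0.0326 t 41.25
slide [-61.9, -32.7, -0.8] ang [-0.0, 0.01, 9.17] rows 2
```

Emit:
jog_arm(
  moves=[
    {"fingers": 0.8, "slide": [-12, -6, 0], "angular": [0, 0, 2]},
    {"fingers": 0.8, "slide": [-28, -15, 0], "angular": [0, 0, 4]},
    {"fingers": 0.8, "slide": [-44, -23, 0], "angular": [0, 0, 6.5]},
    {"fingers": 0.8, "slide": [-56, -30, 0], "angular": [0, 0, 8.5]},
    {"fingers": 0.8, "slide": [-62, -33, 0], "angular": [0, 0, 9.2]},
    {"fingers": 0.8, "slide": [-62, -33, 0], "angular": [0, 0, 9.2]},
    {"fingers": 0.8, "slide": [-62, -33, 0], "angular": [0, 0, 9.2]},
  ],
)

```text
clock: 41.83
tcp_pos: [0.4878, -0.2961, 0.3171]
orientation: [-0.001, 0.569, 0.823, 0.0]
wrist_force: [-0.4, 1.2, -4.0]
finger_gap: 0.0325
grip_force: 80.3
```

```bash
python3 - <<'E'
from h import *
yaws()
A,sa=shot('scene');B,_=shot('side');p,st=shot('wrist')
for im,n in ((A,'scene2'),(B,'side2'),(p,'wr2')): save(im,n)
nets(['hook_tab','hook_seat','hook_nose','pin'],A,B)
for n in ['pin','hook_nose']:
    w=tip_of(n,p)[:2]; print(n,[(a,atz(p,a['point'],.235,st).round(4)) for a in w])
print(pix(p,[.5225,-.392,.235],st),pix(A,[.5225,-.392,.235]),pix(B,[.5225,-.392,.235]))
E
```

```text
tcp [ 0.4878 -0.2961  0.3171] tooly yaw 20.7 z [-0.     0.001 -1.   ] j6 0.52 F [-0.4  1.2 -4. ] gap 0.0325 t 41.8333
hook_tab [([118.0, 224.0], 0.55), ([280.6, 292.2], 0.96)] (array([ 0.4889, -0.2955,  0.3205]), np.float64(0.5))
hook_seat [([119.7, 234.7], 0.69), ([280.2, 305.9], 0.68)] (array([ 0.4887, -0.2998,  0.2897]), np.float64(3.8))
hook_nose [([118.8, 246.8], 0.62), ([287.1, 326.6], 0.96)] (array([ 0.4944, -0.3134,  0.2542]), np.float64(0.7))
pin [([85.3, 272.8], 0.77), ([312.3, 368.9], 0.87)] (array([ 0.5211, -0.3937,  0.2369]), np.float64(2.8))
pin [({'point': [326.6, 394.2], 'p': 0.72}, array([ 0.5208, -0.3977,  0.235 ])), ({'point': [331.5, 210.6], 'p': 0.46}, array([ 0.477 , -0.2711,  0.235 ]))]
hook_nose [({'point': [598.4, 45.2], 'p': 0.61}, array([ 0.6061, -0.0924,  0.235 ]))]
[331.53923562 389.21615766] [ 86.10985535 274.87070745] [311.60649276 367.71490716]
```

Emit:
jog_arm(
  moves=[
    {"fingers": 0.8, "slide": [-10, 0, 0], "angular": [0, 0, 0]},
    {"fingers": 0.8, "slide": [-25, 0, 0], "angular": [0, 0, 0]},
    {"fingers": 0.8, "slide": [-42, 0, 0], "angular": [0, 0, 0]},
    {"fingers": 0.8, "slide": [-58, 0, 0], "angular": [0, 0, 0]},
    {"fingers": 0.8, "slide": [-70, 0, 0], "angular": [0, 0, 0]},
    {"fingers": 0.8, "slide": [-80, 0, 0], "angular": [0, 0, 0]},
    {"fingers": 0.8, "slide": [-88, 0, 0], "angular": [0, 0, 0]},
    {"fingers": 0.8, "slide": [-95, 0, 0], "angular": [0, 0, 0]},
    {"fingers": 0.8, "slide": [-95, 0, 0], "angular": [0, 0, 0]},
    {"fingers": 0.8, "slide": [-95, 0, 0], "angular": [0, 0, 0]},
  ],
)

```text
clock: 43.32
tcp_pos: [0.5214, -0.3857, 0.3169]
orientation: [-0.0, 0.569, 0.822, 0.0]
wrist_force: [0.3, -0.4, -5.0]
finger_gap: 0.0325
grip_force: 80.3
```

Emit:
jog_arm(
  moves=[
    {"fingers": 0.8, "slide": [-2, 0, 0], "angular": [0, 0, 0]},
    {"fingers": 0.8, "slide": [-4, 0, 0], "angular": [0, 0, 0]},
    {"fingers": 0.8, "slide": [-6, 0, 0], "angular": [0, 0, 0]},
    {"fingers": 0.8, "slide": [-8, 0, 0], "angular": [0, 0, 0]},
    {"fingers": 0.8, "slide": [-8, 0, 0], "angular": [0, 0, 0]},
  ],
)

```text
clock: 43.73
tcp_pos: [0.5244, -0.3933, 0.3173]
orientation: [0.0, 0.569, 0.822, -0.0]
wrist_force: [0.6, -0.0, -4.7]
finger_gap: 0.0328
grip_force: 80.3
```

```bash
python3 - <<'E'
from h import *
yaws(); print(np.round(get_state()['ft_torque'],2))
A,sa=shot('scene');B,_=shot('side')
nets(['hook_tab','hook_seat','hook_nose','pin'],A,B)
E
```

```text
tcp [ 0.5244 -0.3933  0.3173] tooly yaw 20.6 z [ 0. -0. -1.] j6 0.44 F [ 0.6 -0.  -4.7] gap 0.0328 t 43.7333
[-0.01 -0.02 -0.03]
hook_tab [([75.0, 256.4], 0.89), ([310.9, 334.1], 0.83)] (array([ 0.5242, -0.3887,  0.3118]), np.float64(0.9))
hook_seat [([73.7, 264.1], 0.65), ([311.5, 349.6], 0.76)] (array([ 0.5231, -0.3991,  0.2874]), np.float64(1.2))
hook_nose [([74.2, 275.1], 0.66), None] 
pin [([84.6, 274.6], 0.71), ([312.1, 365.4], 0.66)] (array([ 0.524 , -0.3931,  0.2411]), np.float64(0.9))
```

Emit:
jog_arm(
  moves=[
    {"fingers": 0.8, "slide": [-1.5, 0, 0], "angular": [0, 0, 0]},
    {"fingers": 0.8, "slide": [-3, 0, 0], "angular": [0, 0, 0]},
    {"fingers": 0.8, "slide": [-3, 0, 0], "angular": [0, 0, 0]},
  ],
)

```text
clock: 44.48
tcp_pos: [0.5251, -0.3953, 0.3171]
orientation: [-0.001, 0.569, 0.822, 0.001]
wrist_force: [-1.3, 3.1, -3.9]
finger_gap: 0.0325
grip_force: 80.5
```

Emit:
jog_arm(
  moves=[
    {"fingers": 0.8, "slide": [-1.5, 0, 0], "angular": [0, 0, 0]},
    {"fingers": 0.8, "slide": [-3, 0, 0], "angular": [0, 0, 0]},
    {"fingers": 0.8, "slide": [-3, 0, 0], "angular": [0, 0, 0]},
  ],
)

```text
clock: 44.73
tcp_pos: [0.5256, -0.3965, 0.3169]
orientation: [-0.002, 0.569, 0.823, 0.001]
wrist_force: [-2.1, 7.8, -1.2]
finger_gap: 0.0329
grip_force: 80.7
```

Emit:
jog_arm(
  moves=[
    {"fingers": 0.8, "slide": [-1.5, 0, 0], "angular": [0, 0, 0]},
    {"fingers": 0.8, "slide": [-2, 0, 0], "angular": [0, 0, 0]},
    {"fingers": 0.8, "slide": [-2, 0, 0], "angular": [0, 0, 0]},
  ],
)

```text
clock: 44.98
tcp_pos: [0.5261, -0.398, 0.3167]
orientation: [-0.003, 0.569, 0.823, 0.002]
wrist_force: [-2.6, 8.4, -3.7]
finger_gap: 0.0323
grip_force: 80.4
```

Emit:
jog_arm(
  moves=[
    {"fingers": 0.8, "slide": [6, 0, 0], "angular": [0, 0, 0]},
    {"fingers": 0.8, "slide": [11.5, 0, 0], "angular": [0, 0, 0]},
    {"fingers": 0.8, "slide": [11.5, 0, 0], "angular": [0, 0, 0]},
    {"fingers": 0.8, "slide": [11.5, 0, 0], "angular": [0, 0, 0]},
    {"fingers": 0.8, "slide": [11.5, 0, 5], "angular": [0, 0, 0]},
    {"fingers": 0.8, "slide": [11.5, 0, 10], "angular": [0, 0, 0]},
    {"fingers": 0.8, "slide": [11.5, 0, 14], "angular": [0, 0, 0]},
    {"fingers": 0.8, "slide": [11.5, 0, 14], "angular": [0, 0, 0]},
  ],
  squeeze=100,
)

```text
clock: 45.65
tcp_pos: [0.5229, -0.3899, 0.3022]
orientation: [-0.0, 0.569, 0.822, 0.0]
wrist_force: [0.6, 0.6, -1.9]
finger_gap: 0.0322
grip_force: 100.0
```

Emit:
jog_arm(
  moves=[
    {"fingers": 0.8, "slide": [0, 0, 3], "angular": [0, 0, 0]},
    {"fingers": 0.8, "slide": [0, 0, 6], "angular": [0, 0, 0]},
    {"fingers": 0.8, "slide": [0, 0, 9], "angular": [0, 0, 0]},
    {"fingers": 0.8, "slide": [0, 0, 12], "angular": [0, 0, 0]},
    {"fingers": 0.8, "slide": [0, 0, 12], "angular": [0, 0, 0]},
  ],
)

```text
clock: 46.07
tcp_pos: [0.5229, -0.3888, 0.2908]
orientation: [-0.001, 0.569, 0.822, 0.001]
wrist_force: [-1.0, 3.4, 0.3]
finger_gap: 0.0323
grip_force: 100.4
```

Emit:
jog_arm(
  moves=[
    {"fingers": 0.8, "slide": [0, 0, 3], "angular": [0, 0, 0]},
    {"fingers": 0.8, "slide": [0, 0, 6], "angular": [0, 0, 0]},
    {"fingers": 0.8, "slide": [0, 0, 9], "angular": [0, 0, 0]},
    {"fingers": 0.8, "slide": [0, 0, 12], "angular": [0, 0, 0]},
    {"fingers": 0.8, "slide": [0, 0, 12], "angular": [0, 0, 0]},
  ],
)

```text
clock: 46.48
tcp_pos: [0.5227, -0.3899, 0.2771]
orientation: [-0.001, 0.569, 0.822, -0.0]
wrist_force: [0.7, -0.6, -4.9]
finger_gap: 0.0321
grip_force: 99.6
```

Emit:
jog_arm(
  moves=[
    {"fingers": 0.8, "slide": [0, 0, 2], "angular": [0, 0, 0]},
    {"fingers": 0.8, "slide": [0, 0, 4], "angular": [0, 0, 0]},
    {"fingers": 0.8, "slide": [0, 0, 6], "angular": [0, 0, 0]},
    {"fingers": 0.8, "slide": [0, 0, 6], "angular": [0, 0, 0]},
  ],
)

```text
clock: 46.82
tcp_pos: [0.5229, -0.39, 0.2726]
orientation: [-0.0, 0.569, 0.822, -0.0]
wrist_force: [1.0, -0.3, -5.7]
finger_gap: 0.0325
grip_force: 99.7
```

Emit:
jog_arm(
  moves=[
    {"fingers": 0.8, "slide": [0, 0, 1], "angular": [0, 0, 0]},
    {"fingers": 0.8, "slide": [0, 0, 2], "angular": [0, 0, 0]},
    {"fingers": 0.8, "slide": [0, 0, 3], "angular": [0, 0, 0]},
    {"fingers": 0.8, "slide": [0, 0, 3], "angular": [0, 0, 0]},
  ],
)

```text
clock: 47.15
tcp_pos: [0.5234, -0.3906, 0.2712]
orientation: [0.001, 0.569, 0.822, -0.0]
wrist_force: [0.1, -2.3, -1.3]
finger_gap: 0.0325
grip_force: 99.9
```

Emit:
jog_arm(
  moves=[
    {"fingers": 0.8, "slide": [0, 0, 1], "angular": [0, 0, 0]},
    {"fingers": 0.8, "slide": [0, 0, 2], "angular": [0, 0, 0]},
    {"fingers": 0.8, "slide": [0, 0, 3], "angular": [0, 0, 0]},
    {"fingers": 0.8, "slide": [0, 0, 3], "angular": [0, 0, 0]},
    {"fingers": 0.8, "slide": [0, 0, 3], "angular": [0, 0, 0]},
  ],
)

```text
clock: 47.57
tcp_pos: [0.5236, -0.3907, 0.2708]
orientation: [0.003, 0.569, 0.822, -0.001]
wrist_force: [-1.2, -1.3, 9.3]
finger_gap: 0.0322
grip_force: 101.6
```

Emit:
jog_arm(
  moves=[
    {"fingers": 0.8, "slide": [0, 0, -2], "angular": [0, 0, 0]},
    {"fingers": 0.8, "slide": [0, 0, -4], "angular": [0, 0, 0]},
    {"fingers": 0.8, "slide": [0, 0, -4], "angular": [0, 0, 0]},
    {"fingers": 0.8, "slide": [0, 0, -4], "angular": [0, 0, 0]},
  ],
)

```text
clock: 47.9
tcp_pos: [0.5232, -0.3902, 0.2716]
orientation: [0.001, 0.569, 0.822, -0.0]
wrist_force: [-0.2, -2.8, 2.0]
finger_gap: 0.0326
grip_force: 100.2
```

```bash
python3 - <<'E'
from h import *
yaws()
A,sa=shot('scene');B,_=shot('side')
nets(['hook_tab','hook_seat','latch','lid','pin','tub'],A,B)
E
```

```text
tcp [ 0.5232 -0.3902  0.2716] tooly yaw 20.6 z [ 0.001 -0.001 -1.   ] j6 0.45 F [-0.2 -2.8  2. ] gap 0.0326 t 47.9
hook_tab [([80.6, 264.6], 0.64), ([311.4, 351.7], 0.72)] (array([ 0.5224, -0.3905,  0.2743]), np.float64(1.0))
hook_seat [([85.7, 274.8], 0.58), ([312.7, 364.9], 0.91)] (array([ 0.525 , -0.3914,  0.2404]), np.float64(0.6))Traceback (most recent call last):
  File "<stdin>", line 4, in <module>
  File "h.py", line 70, in nets
    r=[tip_of(n,p)[:1] for p in pics]
       ~~~~~~^^^^^
ValueError: it knows: bail_pivot, bark_base, carver, chunk, dish, figures, glue, hook_nose, hook_seat, hook_tab, lid, pen, pin, tub, tweezers
```

Emit:
jog_arm(
  moves=[
    {"fingers": 0.8, "slide": [0, 0, -6], "angular": [0, 0, 0]},
    {"fingers": 0.8, "slide": [0, 0, -11], "angular": [0, 0, 0]},
    {"fingers": 0.8, "slide": [0, 0, -15], "angular": [0, 0, 0]},
    {"fingers": 0.8, "slide": [0, 0, -17], "angular": [0, 0, 0]},
    {"fingers": 0.8, "slide": [0, 0, -17], "angular": [0, 0, 0]},
  ],
)

```text
clock: 48.62
tcp_pos: [0.523, -0.3894, 0.2884]
orientation: [-0.0, 0.569, 0.822, 0.0]
wrist_force: [-0.5, -0.6, -5.1]
finger_gap: 0.033
grip_force: 99.7
```

Emit:
jog_arm(
  moves=[
    {"fingers": 0.8, "slide": [0, 0, -2], "angular": [0, 0, 0]},
    {"fingers": 0.8, "slide": [0, 0, -4], "angular": [0, 0, 0]},
    {"fingers": 0.8, "slide": [0, 0, -4], "angular": [0, 0, 0]},
  ],
)

```text
clock: 48.87
tcp_pos: [0.5228, -0.3894, 0.2904]
orientation: [-0.002, 0.569, 0.822, 0.0]
wrist_force: [0.8, -1.0, -12.9]
finger_gap: 0.0324
grip_force: 101.2
```

Emit:
jog_arm(
  moves=[
    {"fingers": 0.8, "slide": [0, 0, -1], "angular": [0, 0, 0]},
    {"fingers": 0.8, "slide": [0, 0, -2], "angular": [0, 0, 0]},
    {"fingers": 0.8, "slide": [0, 0, -2], "angular": [0, 0, 0]},
  ],
)

```text
clock: 49.12
tcp_pos: [0.5227, -0.3893, 0.2908]
orientation: [-0.003, 0.569, 0.822, 0.001]
wrist_force: [2.9, -1.6, -23.6]
finger_gap: 0.0321
grip_force: 101.5
```

Emit:
jog_arm(
  moves=[
    {"fingers": 0.8, "slide": [0, 0, 5], "angular": [0, 0, 0]},
    {"fingers": 0.8, "slide": [0, 0, 11], "angular": [0, 0, 0]},
    {"fingers": 0.8, "slide": [0, 0, 17], "angular": [0, 0, 0]},
    {"fingers": 0.8, "slide": [0, 0, 21], "angular": [0, 0, 0]},
    {"fingers": 0.8, "slide": [0, 0, 22.5], "angular": [0, 0, 0]},
    {"fingers": 0.8, "slide": [0, 0, 22.5], "angular": [0, 0, 0]},
    {"fingers": 0.8, "slide": [0, 0, 22.5], "angular": [0, 0, 0]},
  ],
)

```text
clock: 49.7
tcp_pos: [0.523, -0.3899, 0.2724]
orientation: [0.001, 0.569, 0.822, -0.0]
wrist_force: [0.6, -0.0, -5.0]
finger_gap: 0.0318
grip_force: 104.2
```

Emit:
jog_arm(
  moves=[
    {"fingers": 0.6, "slide": [0, 0, 0], "angular": [0, 0, 0]},
    {"fingers": 0.5, "slide": [0, 0, 0], "angular": [0, 0, 0]},
    {"fingers": 0.45, "slide": [0, 0, 0], "angular": [0, 0, 0]},
    {"fingers": 0.45, "slide": [0, 0, 0], "angular": [0, 0, 0]},
    {"fingers": 0.45, "slide": [0, 0, -20], "angular": [0, 0, 0]},
    {"fingers": 0.45, "slide": [0, 0, -50], "angular": [0, 0, 0]},
    {"fingers": 0.45, "slide": [0, 0, -80], "angular": [0, 0, 0]},
    {"fingers": 0.45, "slide": [0, 0, -80], "angular": [0, 0, 0]},
    {"fingers": 0.45, "slide": [0, 0, -80], "angular": [0, 0, 0]},
  ],
)

```text
clock: 50.45
tcp_pos: [0.5238, -0.3905, 0.3546]
orientation: [0.003, 0.569, 0.822, -0.0]
wrist_force: [-0.4, -0.7, 0.1]
finger_gap: 0.0473
grip_force: 0.0
```

```bash
python3 - <<'E'
from h import *
yaws()
A,sa=shot('scene');B,_=shot('side')
nets(['hook_tab','hook_seat','lid','pin','tub'],A,B)
c=np.array([.523,-.392]);w=np.array([.349,-.937]);v=np.array([.937,.349])
def ex(P): return pix(A,P).round(1),pix(B,P).round(1)
print('lid exp',ex([*c,.060]),'tub exp',ex([*c,.022]))
print([ (a['point'],a['p']) for a in tip_of('chunk0',A)[:3]],[ (a['point'],a['p']) for a in tip_of('chunk0',B)[:3]])
E
```

```text
tcp [ 0.5238 -0.3905  0.3546] tooly yaw 20.6 z [ 0.004 -0.004 -1.   ] j6 0.45 F [-0.4 -0.7  0.1] gap 0.0473 t 50.45
hook_tab [([83.9, 267.6], 0.94), ([310.8, 354.7], 0.62)] (array([ 0.5225, -0.3876,  0.2624]), np.float64(0.1))
hook_seat [([83.2, 273.1], 0.93), ([313.6, 365.7], 0.91)] (array([ 0.5243, -0.3954,  0.2451]), np.float64(1.3))
lid [([110.9, 310.9], 0.93), ([314.4, 430.4], 0.61)] (array([ 0.5221, -0.3931,  0.0575]), np.float64(2.4))
pin [([83.1, 271.7], 0.72), ([312.6, 367.4], 0.97)] (array([ 0.5213, -0.396 ,  0.2436]), np.float64(2.7))
tub [([112.1, 316.5], 0.95), ([375.0, 272.9], 0.54)] (array([ 0.6661, -0.3305,  0.3443]), np.float64(28.8))
lid exp (array([110.7, 311.6]), array([313.7, 428.3])) tub exp (array([115.4, 318.5]), array([314. , 439.7]))
[] [([251.0, 444.8], 0.53)]
```

```bash
python3 - <<'E'
from h import *
A,_=shot('scene');B,_=shot('side')
c=np.array([.523,-.392]);w=np.array([.349,-.937]);v=np.array([.937,.349])
def prof(P,face):
    print(face)
    for s in face[1]:
        row=[]
        for z in np.arange(.100,.015,-.004):
            xy=c+(w*s+v*.088 if face[0]=='+v' else w*-.056+v*s if face[0]=='-w' else w*.056+v*s)
            q=pix(P,[*xy,z]); row.append(int(cv2.getRectSubPix(P['color'],(1,1),tuple(map(float,q)))[0,0].mean()))
        print(round(s,3),row)
prof(A,('+v',np.arange(-.05,.051,.0125)))
prof(A,('+w',np.arange(-.08,.081,.02)))
prof(B,('-w',np.arange(-.08,.081,.02)))
E
```

```text
('+v', array([-5.00000000e-02, -3.75000000e-02, -2.50000000e-02, -1.25000000e-02,
       -1.38777878e-17,  1.25000000e-02,  2.50000000e-02,  3.75000000e-02,
        5.00000000e-02]))
-0.05 [78, 77, 76, 76, 75, 77, 78, 79, 79, 79, 80, 80, 80, 80, 80, 80, 80, 80, 80, 80, 80, 80]
-0.038 [183, 183, 183, 183, 185, 188, 206, 195, 185, 183, 183, 182, 184, 184, 186, 186, 186, 190, 182, 149, 95, 70]
-0.025 [183, 183, 184, 183, 184, 188, 206, 199, 183, 183, 183, 182, 182, 183, 184, 185, 186, 187, 178, 128, 77, 63]
-0.013 [182, 182, 183, 185, 173, 167, 186, 186, 184, 183, 183, 183, 183, 183, 184, 184, 187, 189, 170, 117, 70, 59]
-0.0 [183, 183, 184, 185, 177, 171, 198, 189, 169, 166, 170, 174, 173, 182, 187, 186, 188, 191, 181, 124, 74, 65]
0.012 [143, 139, 136, 134, 128, 124, 121, 120, 121, 123, 125, 132, 120, 92, 69, 110, 177, 195, 172, 113, 66, 61]
0.025 [115, 105, 90, 87, 107, 151, 184, 181, 177, 171, 154, 144, 140, 136, 136, 139, 156, 168, 153, 90, 53, 64]
0.037 [150, 163, 160, 161, 173, 200, 204, 184, 171, 148, 138, 140, 147, 170, 187, 188, 191, 189, 156, 91, 56, 62]
0.05 [168, 179, 177, 
[... 1812 characters left out ...]
 171, 172, 171, 170, 171]
-0.02 [95, 96, 96, 95, 97, 100, 146, 194, 186, 147, 136, 158, 172, 171, 173, 173, 172, 172, 171, 172, 171, 171]
0.0 [97, 97, 97, 96, 98, 103, 138, 179, 175, 143, 133, 157, 170, 173, 174, 172, 172, 172, 173, 173, 171, 153]
0.02 [123, 142, 164, 182, 187, 180, 161, 138, 122, 114, 114, 129, 150, 164, 170, 172, 173, 173, 173, 174, 170, 150]
0.04 [118, 118, 121, 140, 179, 201, 205, 206, 200, 169, 126, 106, 109, 136, 164, 163, 137, 124, 126, 127, 125, 117]
0.06 [101, 101, 101, 100, 102, 109, 144, 189, 181, 146, 133, 159, 172, 174, 171, 142, 81, 43, 46, 67, 92, 116]
0.08 [105, 103, 102, 103, 101, 108, 141, 179, 174, 146, 140, 159, 173, 176, 172, 148, 88, 39, 23, 25, 25, 24]
```

```bash
python3 -c "
from h import *
print(hand_in())"
```

```text
the job is handed in; nothing more can be done
None
```

The tub is hanging by itself on the pin, lid on and looking flush, with three bark chunks inside (all I found on the desk), and the job is handed in. The latch is shut: it held when I pulled up on the tub. My first try at swinging up the bail tipped the lidded tub well over and shifted it about 9 mm; I set it level again, but I could not check afterwards how the chunks lie under the lid.

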